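Nest the cone cups in the lockable carrier

TASK

Turn the carrier's lock collar from the red mark round to the green open mark, lift the brass plug out of the tapered seat and stand it upright on the green pad. Then nest every loose metal cone cup in the seat, one inside the other, each upright and fully home; put the plug back fully home in the top cup, and last turn the collar back to the red locked mark. Leave the other things on the bench where they are.

Things in the scene. Friction and masses are not known exactly. Their poses are not given: they have to be found in the camera images.
- cupA: bright metal cone cup, open top, standing on its small end: foot 34 mm across, 48 mm across at 40 mm up, then an upright rim band 56 mm across from 42 to 62 mm (its top); walls 2 mm; flat inner floor 24 mm above its underside, where the foot of a cup nested in it rests (24 mm pitch). Solid heavy foot. Origin: centre of underside, z up. 110 to 220 g. 2 to 4 cups are there; an absent one reads None
- cupB: bright metal cone cup, open top, standing on its small end: foot 34 mm across, 48 mm across at 40 mm up, then an upright rim band 56 mm across from 42 to 62 mm (its top); walls 2 mm; flat inner floor 24 mm above its underside, where the foot of a cup nested in it rests (24 mm pitch). Solid heavy foot. Origin: centre of underside, z up. 110 to 220 g. 2 to 4 cups are there; an absent one reads None
- cupC: bright metal cone cup, open top, standing on its small end: foot 34 mm across, 48 mm across at 40 mm up, then an upright rim band 56 mm across from 42 to 62 mm (its top); walls 2 mm; flat inner floor 24 mm above its underside, where the foot of a cup nested in it rests (24 mm pitch). Solid heavy foot. Origin: centre of underside, z up. 110 to 220 g. 2 to 4 cups are there; an absent one reads None
- cupD: bright metal cone cup, open top, standing on its small end: foot 34 mm across, 48 mm across at 40 mm up, then an upright rim band 56 mm across from 42 to 62 mm (its top); walls 2 mm; flat inner floor 24 mm above its underside, where the foot of a cup nested in it rests (24 mm pitch). Solid heavy foot. Origin: centre of underside, z up. 110 to 220 g. 2 to 4 cups are there; an absent one reads None
- plug: tapered brass plug: foot 33 mm across, 47 mm at 39 mm up, flange 56 mm across from 41 to 50 mm, round black knob 22 mm across from 50 to 84 mm (top). Starts upright on the seat's floor. Fully home in a cup it rests on the cup's inner floor, 24 mm above the cup's underside. Origin: centre of its underside, z up. About 250 g
- carrier: fixed round grey base plate 230 mm across and 12 mm thick with a tapered steel seat (socket 62 mm across outside, rim 52 mm above the bench) in the middle and a brass collar round it. Origin: centre of its underside on the bench. Its x axis points midway between the two marks
- seat (a point): centre of the flat floor inside the seat, 14 mm above the bench, axes as the carrier; the seat has the same inside taper as a cup, its rim 38 mm above this floor, so the first cup stands with its underside here
- collar (a joint): angle (rad) of the brass lock collar about the seat's upright axis, seen from above counter-clockwise positive: 0 = against its stop with the lever over the red (locked) mark, 1.3 = against its other stop with the lever over the green (open) mark. Starts at or a little off the locked mark. It stays where it is left; about 1.5 N at the pin turns it
- collar_pin (a point): on the axis of the upright red pin at the end of the collar's lever, 100 mm from the seat's axis and 55 mm above the bench; the pin is round, 16 mm across, and stands from 28 to 72 mm above the bench; the lever below it is flat, 14 mm wide, 20 to 28 mm above the bench
- mark_locked (a point): the red locked mark on the base plate, 100 mm from the seat's axis, 13 mm above the bench
- mark_open (a point): the green open mark on the base plate, 100 mm from the seat's axis, 13 mm above the bench
- pad: fixed flat green rubber pad, 110 by 110 mm, 4 mm thick, lying on the bench; origin at the centre of its underside
- disc: bystander: dark grinding disc lying flat, 112 mm across, 6 mm thick; origin under its centre
- wrench: bystander: steel wrench lying flat, 180 mm long along its x, 8 mm thick; origin under its middle
- brush: bystander: wire cup brush standing on its bristles, 64 mm across, 50 mm high; origin under its centre
- square: bystander: red L-shaped magnetic welding square lying flat, about 90 by 120 mm, 16 mm high; origin under the middle of its short leg

How it is judged:
By the outcome, as a careful person would: the job done as asked, in the order asked, and still so for the second after the job is handed in, with the robot touching nothing.
Of cupA, cupB, cupC, cupD only 2 to 4 are there at a start; the rules pass over those that are not, and their reading is None.
At some moment in a run one of cupA, cupB, cupC, cupD may be knocked a few centimetres aside while the robot is not near it.
It also fails if it takes over 210 s, if anything falls off the work surface, if the arm or the gripper's body presses on something with over 40 N, if the wrist force passes 120 N, or if a joint passes its speed limit or range.

ROBOT

A 7-joint arm with a two-finger parallel gripper is mounted at the origin on the work surface. World frame = base frame: x ahead of the robot, y to its left, z up, the work surface at z = 0. Lengths are in m, angles in rad, forces in N, time in s.
With the tool pointing down it reaches from about 0.425 to 0.95 m from the base axis. Payload 4.7 kg.
Tool frame: the origin (TCP) lies between the finger pads; the fingertips stand 22 mm ahead of it and the grasp point (between the pads) lies 3 mm ahead of it; z points along the fingers, y is the line along which they close (so a half turn about z gives the same grasp; the last joint's range is limited). The gripper opens to 87 mm and grips with 3 to 60 N. Pads are 19 mm wide; open, the fingers measure 117 mm over their backs; the gripper's body (75 mm by 190 mm) begins 51 mm behind the grasp point.
Start: joints at [-1.351, 0.469, -0.049, 1.532, 0.024, 1.141, -0.082], TCP at [0.166, 0.654, 0.223] pointing down, gripper open.
Joint ranges: [-2.59, 2.59], [-0.33, 1.99], [-1.39, 1.29], [0.1, 2.45], [-1.04, 4.18], [0.21, 1.99], [-2.66, 2.66]. Speed limits (rad/s): [2.57, 2.57, 3.14, 3.14, 3.14, 3.14, 3.14].

INTERFACE

Orientations are given as a 3x3 rotation matrix whose columns are the frame's x, y, z axes.
In Python, from cell import bot, camera, get_calibration gives the robot as it stands.
- The arm moves only by the tool carry_out, never from a script. Its argument "rows" is a list of rows, each a list of 5 numbers: the shift along the world's x, y, z in mm, then the turn about the world's z in degrees, then the closure, from 0 (fully open) to 1 (shut). In form: [[dx, dy, dz, spin, claw], ...]. A call has 1 to 5 rows; each row shifts and turns the commanded pose from where the row before left it; what a row does not reach is not made up. A row lasts 1/12 s, in which the tool goes at most 41.7 mm and 7.16 degrees, less where a joint would pass 70% of its speed; a pose out of reach is approached as far as the arm can. A call with a gripper value outside its range is refused whole. The fingers move at their own pace and stop on an object; "grip_force" is the grip in N (left out, the last holds). Time passes only in rows, so rows that do not move let the fingers close. It gives the time, the measured TCP pose, the force, the opening and the grip force at its end, in the units of the state.
- bot.read_state(): the state, without advancing time (a new reading comes with each control period).
- camera(name): name is "scene" or "top" or "wrist"; returns (picture, depth): 384x512x3 uint8, red, green, blue; 384x512 float32, m along the optical axis (not along the pixel's ray), 0 where there is no reading.
- get_calibration(name): a dict with "camera_matrix" (3x3 intrinsics, pixels), "D" ([k1, k2, p1, p2, k3] as OpenCV has them; the pictures are not rectified), "world_to_cam" (4x4, takes a point from world to camera coordinates); the wrist camera has in their place "T_tool_cam" (4x4, takes a point from camera to tool coordinates, whose origin is the TCP and whose axes are the flange's). Camera axes: x right, y up, looking along -z (the intrinsics and any distortion apply to the point x, -y, -z); pixel columns grow to the right and rows downward; lengths in m; the calibration is good to about 2 mm. A picture is of the moment at which its call begins: read the wrist's pose just before it. get_calibration takes no time and is no camera call.
- bot.job_done(): hands the job in; it is judged then, once.
The state is a dict: "time_s": time; "q": joint angles; "qd": joint speeds; "joint_efforts": joint torques, N m; "tool_pos": TCP position; "orientation": TCP orientation; "ft_force": force on the tool from outside, world axes, zero at the start; "moment": the same for the moment, N m; "width": opening from 0.0 (shut) to 1.0 (fully open); "gripper_force": force on a finger pad.
Only numpy, scipy, OpenCV 4.12 (cv2) and the standard library are available. Lean on these libraries where they do the work, as an engineer would, in place of code of your own. Each camera call takes 0.05 s, during which the arm holds its last target. There are 200 camera calls.

## Working session

There is one attempt and no reset: what is moved stays moved. The work goes in short steps, Python scripts to look and compute and a tool call to move; the robot and the scene stay as the last step left them, time stands still between calls to the robot, and variables do not carry over. Pictures are saved under pics/ and viewed, at most 14 in all, crops included, and the job is handed in when it is done.

Besides the shell and the picture viewer there is one more tool, called after "Call:" as name(argument=value, ...), one argument or row to a line, values as JSON. carry_out: Moves the arm, as the interface text tells. Its arguments: {"type":"object","properties":{"rows":{"type":"array"},"grip_force":{"type":"number"}},"required":["rows"]}

```bash
ls; mkdir -p pics
cat > h.py <<'E'
import numpy as np, cv2, json
from cell import bot, camera, get_calibration
def snap(name,out):
    s=bot.read_state(); im,d=camera(name); cv2.imwrite(f'pics/{out}.png',im[:,:,::-1]); np.savez(f'pics/{out}.npz',im=im,d=d,p=s['tool_pos'],R=s['orientation']); return im,d
def c2w(name,p=None,R=None):
    c=get_calibration(name)
    if name!='wrist': return c,np.linalg.inv(np.array(c['world_to_cam']))
    T=np.eye(4);T[:3,:3]=R;T[:3,3]=p
    return c,T@np.array(c['T_tool_cam'])
def cloud(name,out):
    f=np.load(f'pics/{out}.npz'); d=f['d']; c,T=c2w(name,f['p'],f['R'])
    v,u=np.mgrid[0:384,0:512]
    n=cv2.undistortPoints(np.stack([u,v],-1).reshape(-1,1,2).astype(np.float64),np.array(c['camera_matrix'],float),np.array(c['D'],float)).reshape(384,512,2)
    P=np.stack([n[...,0]*d,-n[...,1]*d,-d,np.ones_like(d)],-1)@T.T
    P=P[...,:3]; P[d<=0]=np.nan
    return P
def pix2w(name,out,uv,z):
    f=np.load(f'pics/{out}.npz'); c,T=c2w(name,f['p'],f['R'])
    n=cv2.undistortPoints(np.array(uv,float).reshape(-1,1,2),np.array(c['camera_matrix'],float),np.array(c['D'],float)).reshape(-1,2)
    r=np.c_[n[:,0],-n[:,1],-np.ones(len(n))]@T[:3,:3].T; o=T[:3,3]
    return o+r*((z-o[2])/r[:,2])[:,None]
E
python3 - <<'E'
from h import *
for n in ('top','scene'): snap(n,n+'0')
s=bot.read_state(); print({k:np.round(v,3).tolist() for k,v in s.items()})
a=cv2.imread('pics/top0.png'); cv2.imwrite('pics/top0b.png',cv2.resize(a,(800,600),interpolation=cv2.INTER_CUBIC))
E
```

```text
pics
{'time_s': 0.1, 'q': [-1.351, 0.469, -0.049, 1.534, 0.024, 1.141, -0.082], 'qd': [0.002, -0.001, -0.0, -0.002, 0.0, 0.001, -0.0], 'joint_efforts': [0.001, -50.917, -0.081, -23.683, -0.061, 0.034, 0.0], 'tool_pos': [0.166, 0.654, 0.222], 'orientation': [[-0.969, 0.246, -0.0], [0.246, 0.969, -0.002], [-0.0, -0.002, -1.0]], 'ft_force': [0.353, -0.505, 1.043], 'moment': [0.007, -0.031, -0.046], 'gripper_force': 0.0, 'width': 1.002}
```

View pics/top0b.png

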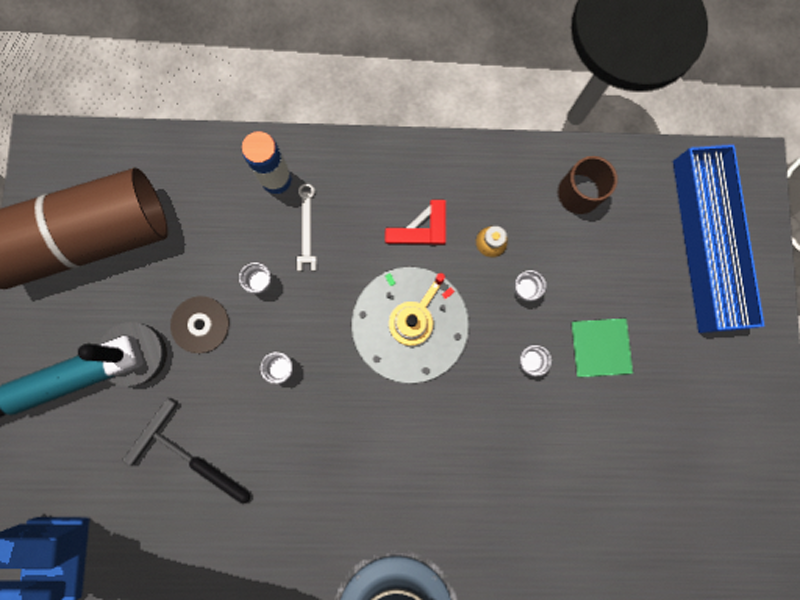

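View pics/scene0.png

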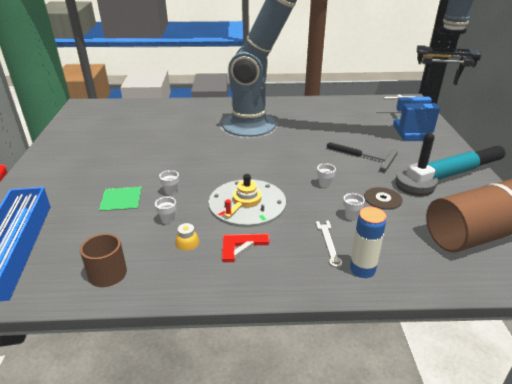

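The top picture shows the carrier at about (411,324) with the plug in it. The pin is at (440,280), red mark (448,293), green mark (391,280) and pad (602,347). There are four cups, at (256,278), (277,367), (530,287) and (535,361). Next I'll get their positions from depth.

```bash
cat >> h.py <<'E'
from scipy.optimize import least_squares
def fitc(xy,r=None):
    c0=(xy.max(0)+xy.min(0))/2
    f=lambda p:np.hypot(xy[:,0]-p[0],xy[:,1]-p[1])-(r if r else p[2])
    s=least_squares(f,[*c0,r or .03],loss='soft_l1',f_scale=.002); return s.x
E
python3 - <<'E'
from h import *
P=cloud('top','top0'); S=cloud('scene','scene0')
cs=pix2w('top','top0',np.array([[256,278],[277,367],[530,287],[535,361],[411,324],[602,347],[440,280],[448,293],[391,280]])*.64,.06)
print('guess',cs.round(3).tolist())
for n,C in (('top',P),('scene',S)):
  for i in range(5):
    m=(np.hypot(C[...,0]-cs[i,0],C[...,1]-cs[i,1])<.05)
    lo,hi=(.045,.075) if i<4 else (.058,.07)
    q=C[m&(C[...,2]>lo)&(C[...,2]<hi)]
    if len(q)>5: print(n,i,len(q),fitc(q[:,:2]).round(4),'mid',((q.max(0)+q.min(0))/2).round(4),q[:,2].max().round(4))
  q=C[(np.hypot(C[...,0]-cs[4,0],C[...,1]-cs[4,1])<.03)&(C[...,2]>.088)]; print(n,'knob',len(q),q.mean(0).round(4),((q.max(0)+q.min(0))/2).round(4))
  q=C[(np.hypot(C[...,0]-cs[6,0],C[...,1]-cs[6,1])<.03)&(C[...,2]>.06)]; print(n,'pin',len(q),q.mean(0).round(4))
  q=C[(np.hypot(C[...,0]-cs[4,0],C[...,1]-cs[4,1])<.13)&(abs(C[...,2]-.012)<.004)]; print(n,'plate',len(q),((q.max(0)+q.min(0))/2).round(4))
for n,C,im in (('top',P,np.load('pics/top0.npz')['im']),('scene',S,np.load('pics/scene0.npz')['im'])):
  i=im.astype(int); 
  g=(i[...,1]>i[...,0]+50)&(i[...,1]>i[...,2]+40); r=(i[...,0]>i[...,1]+90)&(i[...,0]>i[...,2]+90)
  near=np.hypot(C[...,0]-cs[4,0],C[...,1]-cs[4,1])<.125
  low=C[...,2]<.02
  for k,mm in (('green',g&near),('redmark',r&near&low),('pad',g&(np.hypot(C[...,0]-cs[5,0],C[...,1]-cs[5,1])<.1))):
    q=C[mm]; print(n,k,len(q),q.mean(0).round(4),((q.max(0)+q.min(0))/2).round(4))
E
```

```text
guess [[0.614, 0.275, 0.06], [0.449, 0.227, 0.06], [0.609, -0.243, 0.06], [0.469, -0.251, 0.06], [0.534, -0.018, 0.06], [0.498, -0.378, 0.06], [0.619, -0.072, 0.06], [0.594, -0.087, 0.06], [0.616, 0.021, 0.06]]
top 0 101 [0.6157 0.2791 0.0267] mid [0.6161 0.2789 0.0551] 0.0651
top 1 85 [0.4488 0.2303 0.0265] mid [0.4486 0.2304 0.0555] 0.0658
top 2 96 [ 0.614  -0.2408  0.0267] mid [ 0.6142 -0.2405  0.055 ] 0.0647
top 3 97 [ 0.4722 -0.2494  0.0266] mid [ 0.4724 -0.2496  0.0563] 0.0675
top 4 232 [ 0.5402 -0.0164  0.0213] mid [ 0.5403 -0.0149  0.0638] 0.069
top knob 47 [ 0.5392 -0.0162  0.0975] [ 0.5386 -0.0152  0.0952]
top pin 23 [ 0.6232 -0.0688  0.0718]
top plate 3351 [ 0.5396 -0.0168  0.012 ]
scene 0 206 [0.6182 0.2797 0.0267] mid [0.6176 0.279  0.0543] 0.0635
scene 1 171 [0.4515 0.2314 0.027 ] mid [0.4501 0.2314 0.0544] 0.0637
scene 2 220 [ 0.6161 -0.2409  0.0269] mid [ 0.6154 -0.2412  0.0543] 0.0636
scene 3 177 [ 0.4743 -0.249   0.0268] mid [ 0.4744 -0.249   0.0549] 0.0647
scene 4 155 [ 0.5396 -0.0156  0.0222] mid [ 0.542  -0.0152  0.064 ] 0.07
scene knob 42 [ 0.544  -0.0156  0.0947] [ 0.5444 -0.0163  0.0936]
scene pin 28 [ 0.6297 -0.0689  0.0677]
scene plate 1888 [ 0.5419 -0.0153  0.012 ]
top green 31 [0.6264 0.024  0.0129] [0.6269 0.0236 0.0129]
top redmark 33 [ 0.605  -0.0902  0.0123] [ 0.6165 -0.0912  0.0084]
top pad 1256 [ 0.5025 -0.3974  0.0043] [ 0.5029 -0.3974  0.0043]
scene green 24 [0.6261 0.0253 0.0119] [0.6254 0.0246 0.0122]
scene redmark 23 [ 0.5962 -0.0873  0.0115] [ 0.5731 -0.0845  0.0115]
scene pad 807 [ 0.5032 -0.397   0.0027] [ 0.4972 -0.3981  0.0011]
```

Call:
carry_out(
  rows=[
    [22,-34.5,0,-1,0],
    [22,-34.5,0,-1,0],
    [22,-34.5,0,-1,0],
    [22,-34.5,0,-1,0],
    [22,-34.5,0,-1,0],
  ],
)

```text
time_s: 0.52
tool_pos: [0.2768, 0.4797, 0.2221]
orientation: [[-0.944, 0.33, -0.0], [0.33, 0.944, -0.001], [0.0, -0.001, -1.0]]
ft_force: [0.3, -0.2, -0.2]
width: 1.002
gripper_force: 0.0
```

Call:
carry_out(
  rows=[
    [22,-34.5,0,-1,0],
    [22,-34.5,0,-1,0],
    [22,-34.5,0,-1,0],
    [22,-34.5,0,-1,0],
    [22,-34.5,0,-1,0],
  ],
)

```text
time_s: 0.93
tool_pos: [0.3866, 0.3072, 0.2224]
orientation: [[-0.911, 0.411, -0.0], [0.411, 0.911, -0.0], [0.0, -0.0, -1.0]]
ft_force: [0.4, 1.5, -0.4]
width: 0.999
gripper_force: 0.0
```

Call:
carry_out(
  rows=[
    [22,-34.5,0,-1,0],
    [22,-34.5,0,-1,0],
    [22,-34.5,0,-1,0],
    [22,-34.5,0,-1,0],
    [22,-34.5,0,-1,0],
  ],
)

```text
time_s: 1.35
tool_pos: [0.4966, 0.1348, 0.2225]
orientation: [[-0.872, 0.489, -0.0], [0.489, 0.872, 0.0], [0.0, 0.0, -1.0]]
ft_force: [1.3, 0.3, 0.3]
width: 1.001
gripper_force: 0.0
```

Call:
carry_out(
  rows=[
    [22,-34.5,0,-1,0],
    [22,-34.5,0,-1,0],
    [18,-34.5,0,-1,0],
    [0,-3,0,0,0],
    [0,0,0,0,0],
  ],
)

```text
time_s: 1.77
tool_pos: [0.5585, 0.0269, 0.2222]
orientation: [[-0.842, 0.539, -0.001], [0.539, 0.842, -0.001], [-0.0, -0.001, -1.0]]
ft_force: [0.6, 0.2, -0.1]
width: 1.001
gripper_force: 0.0
```

Run:
```python
from h import *
snap('wrist','w1')
P=cloud('wrist','w1'); f=np.load('pics/w1.npz'); print(f['p'])
c=np.array([.5403,-.016])
r=np.hypot(P[...,0]-c[0],P[...,1]-c[1])
q=P[(r<.03)&(P[...,2]>.09)&(P[...,2]<.11)]; print('knob',len(q),q.mean(0) if len(q) else 0,((q.max(0)+q.min(0))/2) if len(q) else 0)
q=P[(r<.04)&(P[...,2]>.06)&(P[...,2]<.068)]; print('flange',len(q),fitc(q[:,:2],.028) if len(q) else 0)
q=P[(np.hypot(P[...,0]-.624,P[...,1]+.069)<.03)&(P[...,2]>.066)&(P[...,2]<.08)]; print('pin',len(q),((q.max(0)+q.min(0))/2) if len(q) else 0)
```

```text
[0.55845228 0.02692648 0.22216294]
knob 430 [ 0.53795449 -0.01720915  0.09679591] [ 0.53833627 -0.01796961  0.09479993]
flange 1657 [ 0.54189566 -0.02391719  0.028     ]
pin 25 [ 0.61785775 -0.06863184  0.06844531]
```

View pics/w1.png

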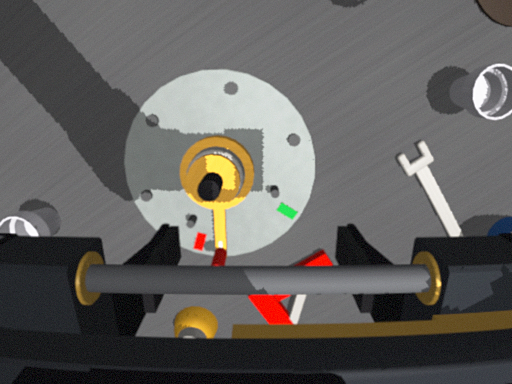

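The wrist picture shows the plug knob at (209,186), lever and pin at (219,255), red mark (200,241) and green mark (287,211). This agrees with the depth fix. Next I'll straddle the pin.

Call:
carry_out(
  rows=[
    [22,-32,0,0,0.62],
    [22,-32,0,0,0.62],
    [22,-32,0,0,0.62],
    [0,0,-30,0,0.62],
    [0,0,-30,0,0.62],
  ],
  grip_force=10,
)

```text
time_s: 2.23
tool_pos: [0.6261, -0.0663, 0.1633]
orientation: [[-0.845, 0.534, 0.005], [0.534, 0.845, -0.0], [-0.004, 0.002, -1.0]]
ft_force: [-0.6, 1.3, -1.7]
width: 0.707
gripper_force: 0.0
```

Call:
carry_out(
  rows=[
    [0,0,0,0,0.62],
    [0,0,-20,0,0.62],
    [0,0,-20,0,0.62],
    [0,0,-20,0,0.62],
    [0,0,-10,0,0.62],
  ],
)

```text
time_s: 2.65
tool_pos: [0.6231, -0.0628, 0.0914]
orientation: [[-0.848, 0.531, -0.003], [0.531, 0.848, 0.002], [0.003, 0.0, -1.0]]
ft_force: [0.2, 0.9, -0.5]
width: 0.4
gripper_force: 0.0
```

Call:
carry_out(
  rows=[
    [0,0,-12,0,0.62],
    [0,0,-12,0,0.62],
    [0,0,-10,0,0.62],
    [0,0,0,0,0.62],
  ],
)

```text
time_s: 2.98
tool_pos: [0.623, -0.0652, 0.0568]
orientation: [[-0.846, 0.533, -0.003], [0.533, 0.846, 0.0], [0.003, -0.001, -1.0]]
ft_force: [-0.6, 0.8, -0.0]
width: 0.382
gripper_force: 0.0
```

Call:
carry_out(
  rows=[
    [0,0,0,0,1],
    [0,0,0,0,1],
    [0,0,0,0,1],
    [0,0,0,0,1],
  ],
  grip_force=6,
)

```text
time_s: 3.32
tool_pos: [0.6246, -0.0666, 0.0593]
orientation: [[-0.845, 0.534, 0.001], [0.534, 0.845, -0.001], [-0.002, 0.0, -1.0]]
ft_force: [-0.6, -1.6, 1.3]
width: 0.178
gripper_force: 6.0
```

Call:
carry_out(
  rows=[
    [4.8,8.9,0,5.8,1],
    [3.8,9.4,0,5.8,1],
    [2.9,9.7,0,5.8,1],
    [1.9,9.9,0,5.8,1],
    [0.9,10.1,0,5.8,1],
  ],
)

```text
time_s: 3.73
tool_pos: [0.6382, -0.0187, 0.0593]
orientation: [[-0.999, 0.053, -0.001], [0.053, 0.999, -0.001], [0.001, -0.001, -1.0]]
ft_force: [-3.3, -2.0, 2.6]
width: 0.175
gripper_force: 6.0
```

Call:
carry_out(
  rows=[
    [-0.2,10.1,0,5.8,1],
    [-1.2,10.1,0,5.8,1],
    [-2.2,9.9,0,5.8,1],
    [-3.2,9.6,0,5.8,1],
    [0,0,0,0,1],
  ],
)

```text
time_s: 4.15
tool_pos: [0.63, 0.023, 0.0592]
orientation: [[-0.939, -0.344, -0.003], [-0.344, 0.939, 0.001], [0.003, 0.002, -1.0]]
ft_force: [-4.7, -1.2, 4.7]
width: 0.176
gripper_force: 6.0
```

Call:
carry_out(
  rows=[
    [-1.5,3,0,1.5,1],
    [-1.5,3,0,1.5,1],
    [0,0,0,0,1],
  ],
)

```text
time_s: 4.4
tool_pos: [0.629, 0.0253, 0.0592]
orientation: [[-0.922, -0.388, 0.001], [-0.388, 0.922, -0.003], [0.0, -0.003, -1.0]]
ft_force: [-2.0, -4.7, 5.6]
width: 0.179
gripper_force: 6.0
```

Call:
carry_out(
  rows=[
    [-1,2,0,0,1],
    [0,0,0,0,1],
    [0,0,0,0,1],
  ],
)

```text
time_s: 4.65
tool_pos: [0.629, 0.0253, 0.0592]
orientation: [[-0.922, -0.386, 0.003], [-0.386, 0.922, -0.005], [-0.001, -0.005, -1.0]]
ft_force: [-0.7, -7.0, 2.8]
width: 0.18
gripper_force: 6.0
```

Call:
carry_out(
  rows=[
    [0,0,0,0,0.55],
    [0,0,0,0,0.55],
    [0,0,35,0,0.3],
    [0,0,35,0,0.3],
    [0,0,35,0,0.3],
  ],
)

```text
time_s: 5.07
tool_pos: [0.6277, 0.0312, 0.1642]
orientation: [[-0.921, -0.39, -0.0], [-0.39, 0.921, 0.001], [-0.0, 0.001, -1.0]]
ft_force: [0.6, 0.3, -0.3]
width: 0.475
gripper_force: 0.0
```

Call:
carry_out(
  rows=[
    [-30,-14,0,0,0.3],
    [-30,-14,0,0,0.3],
    [-29,-14,0,0,0.3],
    [0,0,0,0,0.3],
  ],
)

```text
time_s: 5.4
tool_pos: [0.5333, -0.0145, 0.1631]
orientation: [[-0.922, -0.386, -0.005], [-0.386, 0.922, -0.0], [0.004, 0.002, -1.0]]
ft_force: [-1.1, -0.9, 0.3]
width: 0.687
gripper_force: 0.0
```

Run:
```python
from h import *
snap('wrist','w2'); snap('top','top2')
P=cloud('wrist','w2'); f=np.load('pics/w2.npz'); print(f['p'])
c=np.array([.5403,-.016])
r=np.hypot(P[...,0]-c[0],P[...,1]-c[1])
q=P[(r<.03)&(P[...,2]>.094)&(P[...,2]<.102)]; print('knob',len(q),q.mean(0) if len(q) else 0,((q.max(0)+q.min(0))/2) if len(q) else 0, fitc(q[:,:2]) )
P=cloud('top','top2')
for c in ([.616,.279],[.4495,.2305],[.615,-.2407],[.473,-.2493]):
    q=P[(np.hypot(P[...,0]-c[0],P[...,1]-c[1])<.07)&(P[...,2]>.045)&(P[...,2]<.075)]
    print(len(q), fitc(q[:,:2]) if len(q)>9 else 0)
```

```text
[ 0.53327855 -0.01449643  0.1631353 ]
knob 604 [ 0.5380149  -0.01859108  0.09699533] [ 0.53848838 -0.01835269  0.09658415] [ 0.53804243 -0.01854775  0.0074229 ]
94 [0.61586923 0.27922847 0.02666909]
83 [0.44878251 0.23018929 0.02648926]
94 [ 0.61390943 -0.24083999  0.02671127]
97 [ 0.47229329 -0.24941862  0.02668456]
```

View pics/w2.png

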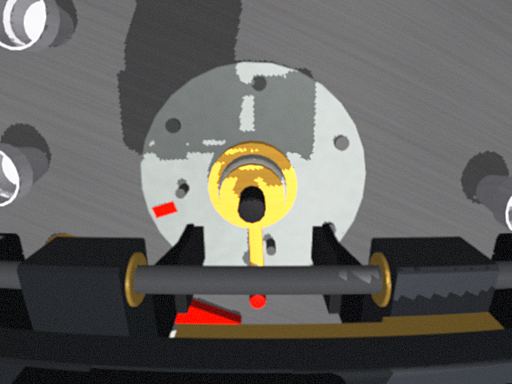

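The wrist picture shows the lever and pin (258,300) over the open mark, with only the red mark still visible at (165,210). The knob is at (251,205), so I'll grasp it now.

Call:
carry_out(
  rows=[
    [6,-2.5,-20,0,0.3],
    [0,0,-20,0,0.3],
    [0,0,-20,0,0.3],
    [0,0,-13,0,0.3],
    [0,0,0,0,0.3],
  ],
)

```text
time_s: 5.92
tool_pos: [0.5442, -0.013, 0.0877]
orientation: [[-0.92, -0.391, -0.004], [-0.391, 0.92, 0.001], [0.004, 0.002, -1.0]]
ft_force: [-0.6, -0.1, 0.2]
width: 0.697
gripper_force: 0.0
```

Call:
carry_out(
  rows=[
    [0,0,0,0,1],
    [0,0,0,0,1],
    [0,0,0,0,1],
    [0,0,0,0,1],
    [0,0,0,0,1],
  ],
  grip_force=25,
)

```text
time_s: 6.33
tool_pos: [0.5453, -0.0145, 0.0914]
orientation: [[-0.921, -0.39, 0.002], [-0.39, 0.921, 0.0], [-0.002, -0.0, -1.0]]
ft_force: [-0.5, -0.5, 0.9]
width: 0.407
gripper_force: 0.0
```

Call:
carry_out(
  rows=[
    [0,0,0,0,1],
    [0,0,5,0,1],
    [0,0,10,0,1],
    [0,0,15,0,1],
    [0,0,20,0,1],
  ],
)

```text
time_s: 6.75
tool_pos: [0.5433, -0.0146, 0.1404]
orientation: [[-0.921, -0.39, -0.003], [-0.39, 0.921, -0.0], [0.003, 0.001, -1.0]]
ft_force: [-0.6, -1.0, -1.7]
width: 0.217
gripper_force: 25.0
```

Run:
```python
from h import *
snap('scene','s3'); s=bot.read_state(); print(s['tool_pos'],s['width'],s['ft_force'])
a=cv2.imread('pics/s3.png')[130:250,150:350]; cv2.imwrite('pics/s3b.png',cv2.resize(a,None,fx=4,fy=4,interpolation=cv2.INTER_CUBIC))
```

```text
[ 0.54649794 -0.01466235  0.14513009] 0.22467737074328856 [ 0.20364013 -0.51591429  0.72247657]
```

View pics/s3b.png

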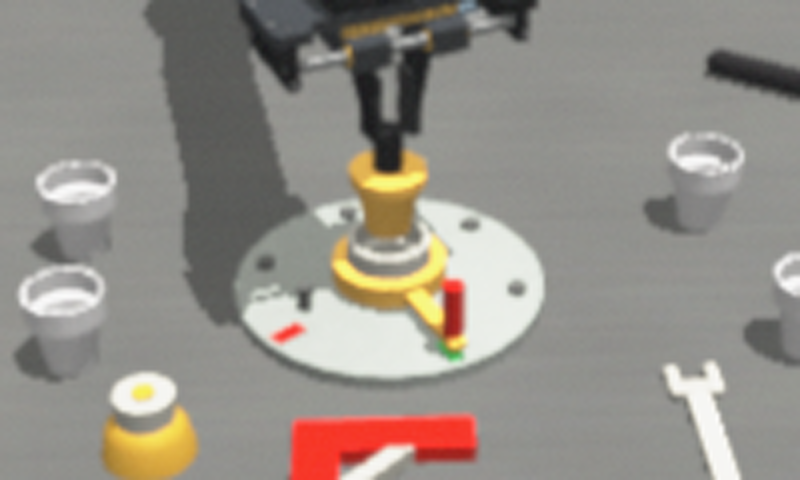

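The plug is held upright and clear of the seat at (390,190) in the crop, and the lever is over green at (455,350). I'll carry it to the pad.

Call:
carry_out(
  rows=[
    [0,0,20,0,1],
    [0,0,20,0,1],
    [0,0,20,0,1],
    [-4,-20,0,-4,1],
    [-4,-38,0,-5,1],
  ],
)

```text
time_s: 7.22
tool_pos: [0.5382, -0.0675, 0.2022]
orientation: [[-0.969, -0.247, 0.004], [-0.247, 0.969, 0.004], [-0.005, 0.002, -1.0]]
ft_force: [0.8, 0.5, -2.6]
width: 0.225
gripper_force: 25.0
```

Call:
carry_out(
  rows=[
    [-4,-38,0,-5,1],
    [-4,-38,0,-5,1],
    [-4,-38,0,-5,1],
    [-4,-38,0,-5,1],
    [-4,-38,0,-5,1],
  ],
)

```text
time_s: 7.63
tool_pos: [0.5159, -0.2641, 0.2008]
orientation: [[-0.981, 0.196, 0.0], [0.196, 0.981, 0.0], [-0.0, 0.0, -1.0]]
ft_force: [0.5, -0.0, -2.2]
width: 0.223
gripper_force: 25.0
```

Call:
carry_out(
  rows=[
    [-4,-38,0,-5,1],
    [-4,-38,0,-5,1],
    [-4,-38,0,-5,1],
    [-2,-20,0,0,1],
    [0,0,0,0,1],
  ],
)

```text
time_s: 8.05
tool_pos: [0.4995, -0.4033, 0.2008]
orientation: [[-0.895, 0.447, -0.001], [0.447, 0.895, -0.005], [-0.001, -0.005, -1.0]]
ft_force: [-0.7, -0.9, -1.7]
width: 0.227
gripper_force: 25.0
```

Run:
```python
from h import *
for k in range(3):
  s=bot.read_state(); print(s['tool_pos'],s['width'],s['ft_force'],s['q'][6])
  if k<2: snap(['scene','top'][k],'p4%d'%k)
a=cv2.imread('pics/p40.png')[80:250,50:250]; cv2.imwrite('pics/s4b.png',cv2.resize(a,None,fx=3,fy=3,interpolation=cv2.INTER_CUBIC))
```

```text
[ 0.49953281 -0.40333322  0.20077528] 0.227167784128139 [-0.69178411 -0.88149796 -1.72127421] 1.8933256906470786
[ 0.50079017 -0.3996461   0.20041045] 0.2227112301620359 [ 0.16001347  0.80799846 -3.30040131] 1.892362875977481
[ 0.5019638  -0.39689516  0.20015863] 0.22341109519555558 [ 0.04574043  0.54973483 -2.85792048] 1.8921398560260205
```

View pics/s4b.png

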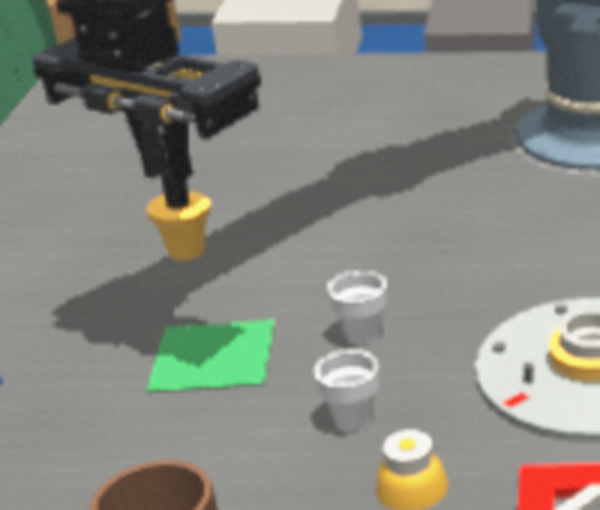

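The plug hangs upright at crop (180,225), above the pad at (212,355). I'll measure its height.

Run:
```python
from h import *
im=np.load('pics/p40.npz')['im'].astype(int);P=cloud('scene','p40')
m=(im[...,0]>im[...,2]+60)&(im[...,1]>im[...,2]+25); w=np.zeros_like(m); w[135:172,92:125]=1; m&=w
q=P[m]; print(len(q),np.nanmin(q,0),np.nanmax(q,0))
h=np.sort(q[:,2]); print(h[::max(1,len(h)//20)].round(4))
print(bot.read_state()['tool_pos'])
```

```text
304 [ 0.16349829 -0.47651711 -0.00161903] [ 0.52550771 -0.37363317  0.1757032 ]
[-0.0016  0.1238  0.1288  0.1338  0.1374  0.1408  0.1458  0.1494  0.1528
  0.1564  0.1622  0.1646  0.1667  0.1678  0.1688  0.1691  0.1697  0.17
  0.1706  0.1713  0.1721]
[ 0.5019638  -0.39689516  0.20015863]
```

Call:
carry_out(
  rows=[
    [0,0,-30,0,1],
    [0,0,-30,0,1],
    [0,0,-25,0,1],
    [0,0,-15,0,1],
    [0,0,0,0,1],
  ],
)

```text
time_s: 8.57
tool_pos: [0.5016, -0.392, 0.0966]
orientation: [[-0.9, 0.436, -0.006], [0.436, 0.9, 0.006], [0.008, 0.003, -1.0]]
ft_force: [-1.1, 0.7, -3.6]
width: 0.222
gripper_force: 25.0
```

Call:
carry_out(
  rows=[
    [0,0,-7,0,1],
    [0,0,-2,0,1],
    [0,0,-2,0,1],
    [0,0,-2,0,1],
    [0,0,0,0,1],
  ],
)

```text
time_s: 8.98
tool_pos: [0.503, -0.3966, 0.0881]
orientation: [[-0.898, 0.439, 0.001], [0.439, 0.898, -0.0], [-0.001, 0.0, -1.0]]
ft_force: [-0.4, 0.6, -2.7]
width: 0.227
gripper_force: 25.0
```

Call:
carry_out(
  rows=[
    [0,0,-2,0,1],
    [0,0,0,0,1],
    [0,0,-2,0,1],
    [0,0,0,0,1],
    [0,0,0,0,1],
  ],
)

```text
time_s: 9.4
tool_pos: [0.5036, -0.3978, 0.0858]
orientation: [[-0.898, 0.44, 0.003], [0.44, 0.898, -0.002], [-0.003, -0.0, -1.0]]
ft_force: [-1.1, 0.9, 6.5]
width: 0.22
gripper_force: 25.0
```

Call:
carry_out(
  rows=[
    [0,0,-1.5,0,1],
    [0,0,0,0,1],
    [0,0,0,0,1],
  ],
)

```text
time_s: 9.65
tool_pos: [0.5043, -0.3983, 0.0857]
orientation: [[-0.898, 0.44, 0.005], [0.44, 0.898, -0.003], [-0.005, -0.0, -1.0]]
ft_force: [-1.1, 0.8, 12.8]
width: 0.224
gripper_force: 25.0
```

Call:
carry_out(
  rows=[
    [0,0,1.5,0,0.5],
    [0,0,0,0,0.5],
    [0,0,0,0,0.4],
    [0,0,0,0,0],
    [0,0,20,0,0],
  ],
)

```text
time_s: 10.07
tool_pos: [0.5005, -0.3944, 0.0998]
orientation: [[-0.898, 0.439, -0.007], [0.439, 0.898, 0.005], [0.008, 0.001, -1.0]]
ft_force: [0.1, -0.3, 0.6]
width: 0.514
gripper_force: 0.0
```

Call:
carry_out(
  rows=[
    [0,0,40,0,0],
    [0,0,40,0,0],
    [0,0,20,0,0],
    [0,0,0,0,0],
    [0,0,0,0,0],
  ],
)

```text
time_s: 10.48
tool_pos: [0.5031, -0.3969, 0.2045]
orientation: [[-0.898, 0.439, 0.002], [0.439, 0.898, -0.001], [-0.002, 0.0, -1.0]]
ft_force: [0.2, -0.1, -0.5]
width: 0.895
gripper_force: 0.0
```

```bash
cat > cups.py <<'E'
from h import *
import sys
def cups(tag):
    snap('top','t'+tag); snap('scene','s'+tag)
    for n,k in (('top','t'),('scene','s')):
        P=cloud(n,k+tag)
        for c in ([.616,.279],[.4495,.2305],[.615,-.2407],[.473,-.2493]):
            q=P[(np.hypot(P[...,0]-c[0],P[...,1]-c[1])<.085)&(P[...,2]>.045)&(P[...,2]<.07)]
            print(n,len(q), fitc(q[:,:2],.0265).round(4) if len(q)>9 else 0)
        q=P[(np.hypot(P[...,0]-.503,P[...,1]+.397)<.05)&(P[...,2]>.082)&(P[...,2]<.11)]; print('knob',len(q),q.mean(0).round(4) if len(q) else 0)
    s=bot.read_state(); print(s['time_s'],s['tool_pos'])
cups(sys.argv[1])
E
python3 cups.py 5
```

```text
top 96 [0.6157 0.2792 0.0265]
top 80 [0.4487 0.2302 0.0265]
top 98 [ 0.614  -0.2408  0.0265]
top 98 [ 0.4722 -0.2493  0.0265]
knob 46 [ 0.4985 -0.3957  0.0879]
scene 205 [0.6184 0.2797 0.0265]
scene 160 [0.4508 0.2312 0.0265]
scene 223 [ 0.6162 -0.2405  0.0265]
scene 177 [ 0.4743 -0.2492  0.0265]
knob 38 [ 0.5017 -0.3953  0.0863]
10.5833 [ 0.50197694 -0.39572137  0.20193593]
```

Call:
carry_out(
  rows=[
    [-7,37,0,0,0],
    [-7,37,0,0,0],
    [-7,37,0,0,0],
    [-7,36,0,0,0],
    [0,0,-30,0,0],
  ],
)

```text
time_s: 11.0
tool_pos: [0.4768, -0.2426, 0.1756]
orientation: [[-0.902, 0.431, 0.005], [0.431, 0.902, 0.004], [-0.003, 0.006, -1.0]]
ft_force: [0.7, 0.1, -0.8]
width: 0.999
gripper_force: 0.0
```

Call:
carry_out(
  rows=[
    [0,0,-30,0,0],
    [0,0,-30,0,0],
    [0,0,-20,0,0],
    [0,0,0,0,0],
    [0,0,0,0,0],
  ],
)

```text
time_s: 11.42
tool_pos: [0.4732, -0.2489, 0.0917]
orientation: [[-0.898, 0.439, -0.005], [0.439, 0.898, 0.002], [0.005, -0.001, -1.0]]
ft_force: [0.1, 0.3, 0.2]
width: 0.998
gripper_force: 0.0
```

Call:
carry_out(
  rows=[
    [0,0,-15,0,0],
    [0,0,-13,0,0],
    [0,0,0,0,0],
    [0,0,0,0,1],
    [0,0,0,0,1],
  ],
  grip_force=20,
)

```text
time_s: 11.83
tool_pos: [0.4755, -0.2501, 0.0669]
orientation: [[-0.898, 0.439, 0.002], [0.439, 0.898, -0.001], [-0.002, 0.0, -1.0]]
ft_force: [-0.8, -0.4, 1.0]
width: 0.92
gripper_force: 0.0
```

Call:
carry_out(
  rows=[
    [0,0,0,0,1],
    [0,0,0,0,1],
    [0,0,0,0,1],
    [0,0,0,0,1],
    [0,0,0,0,1],
  ],
)

```text
time_s: 12.25
tool_pos: [0.4748, -0.2496, 0.0658]
orientation: [[-0.898, 0.439, 0.0], [0.439, 0.898, -0.0], [-0.0, 0.0, -1.0]]
ft_force: [-0.2, -0.5, -0.1]
width: 0.548
gripper_force: 0.0
```

Call:
carry_out(
  rows=[
    [0,0,0,0,1],
    [0,0,0,0,1],
    [0,0,20,0,1],
    [0,0,35,0,1],
    [0,0,35,0,1],
  ],
)

```text
time_s: 12.67
tool_pos: [0.4735, -0.2492, 0.1556]
orientation: [[-0.898, 0.439, -0.004], [0.439, 0.898, 0.001], [0.004, -0.001, -1.0]]
ft_force: [0.6, -0.9, 0.7]
width: 0.178
gripper_force: 0.0
```

```bash
python3 cups.py 6
python3 - <<'E'
from h import *
a=cv2.imread('pics/s6.png')[80:260,50:290]; cv2.imwrite('pics/s6b.png',cv2.resize(a,None,fx=3,fy=3,interpolation=cv2.INTER_CUBIC))
E
```

```text
top 96 [0.6157 0.279  0.0265]
top 82 [0.4488 0.2304 0.0265]
top 94 [ 0.6139 -0.2407  0.0265]
top 39 [ 0.4723 -0.2492  0.0265]
knob 0 0
scene 205 [0.6184 0.2796 0.0265]
scene 165 [0.4512 0.2318 0.0265]
scene 222 [ 0.6164 -0.2407  0.0265]
scene 179 [ 0.4741 -0.2486  0.0265]
knob 38 [ 0.501  -0.3949  0.0862]
12.7667 [ 0.47804254 -0.25159604  0.16081218]
```

View pics/s6b.png

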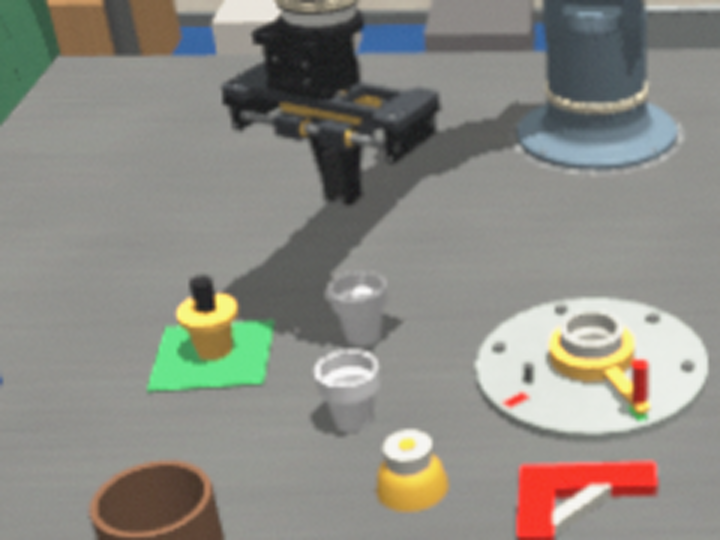

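The cup at crop (357,310) hasn't moved, so the closed fingers passed above its rim. I'll check the fingertip height in the point cloud.

Run:
```python
from h import *
s=bot.read_state(); print(s['tool_pos'],s['width'])
P=cloud('scene','s6')
q=P[(np.hypot(P[...,0]-.476,P[...,1]+.25)<.05)&(P[...,2]>.08)&(P[...,2]<.26)]
h=np.sort(q[:,2]); print(len(h),h[:40:3].round(4),h[::len(h)//15].round(3))
```

```text
[ 0.47804254 -0.25159604  0.16081218] 0.07810958579112974
538 [0.1649 0.1657 0.1666 0.1674 0.1682 0.1691 0.1696 0.1702 0.1712 0.1716
 0.1719 0.1725 0.1742 0.1743] [0.165 0.174 0.181 0.19  0.197 0.205 0.211 0.216 0.229 0.242 0.246 0.249
 0.253 0.256 0.258 0.259]
```

Fingertips are at about z 0.164 with the TCP reading 0.161. So in the reported frame the real tips sit only about 0–3 mm below the TCP, which also explains the high grip on the knob. I'll grasp about 19 mm deeper.

Call:
carry_out(
  rows=[
    [0,0,0,0,0],
    [0,0,0,0,0],
    [0,0,0,0,0],
    [0,0,0,0,0],
    [0,0,0,0,0],
  ],
)

```text
time_s: 13.18
tool_pos: [0.4741, -0.2493, 0.1545]
orientation: [[-0.898, 0.439, -0.002], [0.439, 0.898, 0.001], [0.002, -0.0, -1.0]]
ft_force: [0.2, -0.1, -0.3]
width: 0.373
gripper_force: 0.0
```

Call:
carry_out(
  rows=[
    [0,0,0,0,0],
    [0,0,0,0,0],
    [0,0,0,0,0],
    [0,0,0,0,0],
    [0,0,0,0,0],
  ],
)

```text
time_s: 13.6
tool_pos: [0.4747, -0.2496, 0.1556]
orientation: [[-0.898, 0.439, 0.0], [0.439, 0.898, 0.0], [0.0, 0.0, -1.0]]
ft_force: [-0.0, -0.3, 0.4]
width: 0.755
gripper_force: 0.0
```

Call:
carry_out(
  rows=[
    [0,0,0,0,0],
    [0,0,0,0,0],
    [0,0,0,0,0],
    [0,0,0,0,0],
    [0,0,-20,0,0],
  ],
)

```text
time_s: 14.02
tool_pos: [0.4772, -0.2509, 0.1385]
orientation: [[-0.898, 0.439, 0.007], [0.439, 0.898, -0.003], [-0.008, 0.001, -1.0]]
ft_force: [0.3, -0.7, 0.2]
width: 0.994
gripper_force: 0.0
```

Run:
```python
from h import *
s=bot.read_state(); print(s['tool_pos'],s['width'],s['ft_force'])
snap('scene','s7'); s=bot.read_state(); print(s['tool_pos'],s['width'])
P=cloud('scene','s7')
q=P[(np.hypot(P[...,0]-.476,P[...,1]+.25)<.07)&(P[...,2]>.08)&(P[...,2]<.26)]
h=np.sort(q[:,2]); print(len(h),h[:40:3].round(4))
```

```text
[ 0.47724865 -0.25092661  0.13847448] 0.9937033919521093 [ 0.34475867 -0.67133683  0.15634363]
[ 0.47388016 -0.24901756  0.13320476] 0.9941619276599244
897 [0.1377 0.1388 0.1395 0.1398 0.141  0.1418 0.1425 0.1434 0.1441 0.1446
 0.1456 0.1463 0.1473 0.1477]
```

Call:
carry_out(
  rows=[
    [0,0,-30,0,0],
    [0,0,-30,0,0],
    [0,0,-15,0,0],
    [0,0,-8,0,0],
    [0,0,0,0,0],
  ],
)

```text
time_s: 14.48
tool_pos: [0.4735, -0.249, 0.0511]
orientation: [[-0.898, 0.439, -0.004], [0.439, 0.898, 0.001], [0.004, -0.0, -1.0]]
ft_force: [-0.4, -0.1, 1.3]
width: 1.002
gripper_force: 0.0
```

Call:
carry_out(
  rows=[
    [0,0,-6,0,0],
    [0,0,0,0,0],
    [0,0,0,0,1],
    [0,0,0,0,1],
    [0,0,0,0,1],
  ],
)

```text
time_s: 14.9
tool_pos: [0.4752, -0.2498, 0.0474]
orientation: [[-0.898, 0.439, 0.001], [0.439, 0.898, -0.0], [-0.001, 0.0, -1.0]]
ft_force: [0.6, -0.2, -1.0]
width: 0.85
gripper_force: 0.0
```

Call:
carry_out(
  rows=[
    [0,0,0,0,1],
    [0,0,0,0,1],
    [0,0,0,0,1],
    [0,0,0,0,1],
    [0,0,0,0,1],
  ],
)

```text
time_s: 15.32
tool_pos: [0.4747, -0.25, 0.0468]
orientation: [[-0.898, 0.439, 0.0], [0.439, 0.898, -0.0], [-0.001, -0.0, -1.0]]
ft_force: [-0.7, -0.3, 1.1]
width: 0.642
gripper_force: 20.0
```

Call:
carry_out(
  rows=[
    [0,0,20,0,1],
    [0,0,35,0,1],
    [0,0,35,0,1],
    [10,36,0,0,1],
    [10,36,0,0,1],
  ],
)

```text
time_s: 15.73
tool_pos: [0.4956, -0.1793, 0.1388]
orientation: [[-0.896, 0.445, 0.005], [0.445, 0.896, -0.001], [-0.005, 0.001, -1.0]]
ft_force: [1.5, 1.3, -2.6]
width: 0.641
gripper_force: 20.0
```

Call:
carry_out(
  rows=[
    [10,36,0,0,1],
    [10,36,0,0,1],
    [10,36,0,0,1],
    [10,36,0,0,1],
    [5,17.5,0,0,1],
  ],
)

```text
time_s: 16.15
tool_pos: [0.5401, -0.0097, 0.136]
orientation: [[-0.901, 0.433, -0.001], [0.433, 0.901, 0.003], [0.002, 0.002, -1.0]]
ft_force: [-0.1, 0.5, -2.6]
width: 0.638
gripper_force: 20.0
```

Call:
carry_out(
  rows=[
    [0,0,0,0,1],
    [0,0,0,0,1],
    [0,0,0,0,1],
    [0,0,0,0,1],
    [0,0,0,0,1],
  ],
)

```text
time_s: 16.57
tool_pos: [0.5392, -0.0177, 0.1365]
orientation: [[-0.897, 0.442, -0.001], [0.442, 0.897, -0.0], [0.0, -0.001, -1.0]]
ft_force: [0.0, -0.6, -1.4]
width: 0.641
gripper_force: 20.0
```

Run:
```python
from h import *
for k in range(3):
  s=bot.read_state(); print(s['tool_pos'],s['width'],s['ft_force'])
  snap(['scene','top','wrist'][k],'p8%d'%k)
c=np.array([.54,-.0165])
for n,k,zb in (('scene','p80',(.14,.165)),('top','p81',(.14,.165)),('wrist','p82',(.13,.17))):
  P=cloud(n,k); r=np.hypot(P[...,0]-c[0],P[...,1]-c[1])
  q=P[(r<.04)&(P[...,2]>.05)&(P[...,2]<.056)]; print(n,'seat',len(q),fitc(q[:,:2]) if len(q)>9 else 0)
a=cv2.imread('pics/p80.png')[100:260,130:370]; cv2.imwrite('pics/s8b.png',cv2.resize(a,None,fx=3,fy=3,interpolation=cv2.INTER_CUBIC))
```

```text
[ 0.5391859  -0.01768218  0.13645894] 0.640618510534168 [ 0.02186377 -0.56476694 -1.35118964]
[ 0.53935098 -0.01742642  0.13655456] 0.6420601052702104 [-0.19069055  0.66763687 -1.59913888]
[ 0.53941557 -0.01719474  0.13657094] 0.6363379893145956 [ 0.0867883   0.33985196 -2.48563579]
scene seat 45 [ 0.54207166 -0.01539375  0.02765702]
top seat 0 0
wrist seat 666 [ 0.53841325 -0.01815084  0.0278882 ]
```

View pics/s8b.png

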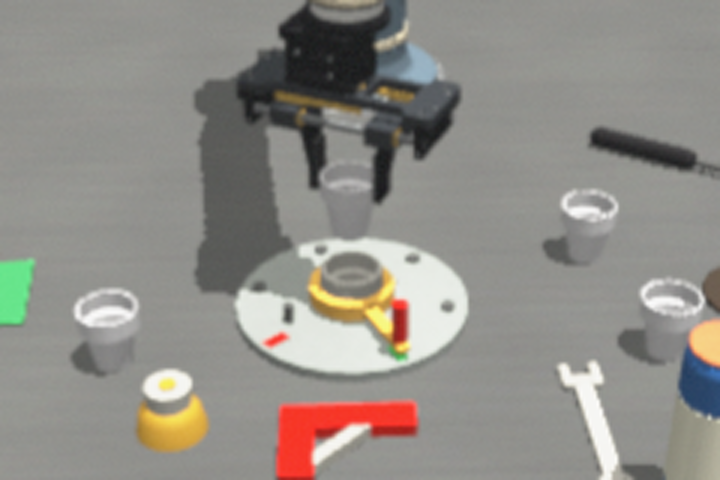

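Cup is held upright at crop (348,200) over the seat at (350,270). Lowering.

Call:
carry_out(
  rows=[
    [0.5,0.5,-20,0,1],
    [0,0,-20,0,1],
    [0,0,-15,0,1],
    [0,0,-10,0,1],
    [0,0,0,0,1],
  ],
)

```text
time_s: 17.13
tool_pos: [0.5387, -0.0159, 0.0697]
orientation: [[-0.898, 0.44, -0.004], [0.44, 0.898, -0.0], [0.003, -0.002, -1.0]]
ft_force: [-0.8, -0.3, -1.5]
width: 0.642
gripper_force: 20.0
```

Call:
carry_out(
  rows=[
    [0,0,-4,0,1],
    [0,0,-2,0,1],
    [0,0,-2,0,1],
    [0,0,-2,0,1],
    [0,0,0,0,1],
  ],
)

```text
time_s: 17.55
tool_pos: [0.5402, -0.0155, 0.0617]
orientation: [[-0.898, 0.439, 0.0], [0.439, 0.898, 0.0], [-0.0, 0.0, -1.0]]
ft_force: [-0.3, -0.6, -1.3]
width: 0.642
gripper_force: 20.0
```

Call:
carry_out(
  rows=[
    [0,0,-1.5,0,1],
    [0,0,0,0,1],
    [0,0,0,0,1],
  ],
)

```text
time_s: 17.8
tool_pos: [0.5408, -0.0157, 0.0608]
orientation: [[-0.898, 0.439, 0.001], [0.439, 0.898, 0.0], [-0.001, 0.001, -1.0]]
ft_force: [-0.8, -0.0, 3.9]
width: 0.641
gripper_force: 20.0
```

Call:
carry_out(
  rows=[
    [0,0,-1,0,0.3],
    [0,0,1,0,0],
    [0,0,0,0,0],
    [0,0,0,0,0],
    [0,0,0,0,0],
  ],
)

```text
time_s: 18.22
tool_pos: [0.5401, -0.0153, 0.06]
orientation: [[-0.898, 0.439, -0.0], [0.439, 0.898, 0.0], [0.0, 0.0, -1.0]]
ft_force: [0.0, 0.2, -0.3]
width: 0.919
gripper_force: 0.0
```

Call:
carry_out(
  rows=[
    [0,0,20,0,0],
    [0,0,35,0,0],
    [0,0,35,0,0],
    [13,-38,0,0,0],
    [13,-38,0,0,0],
  ],
)

```text
time_s: 18.63
tool_pos: [0.5683, -0.0892, 0.1527]
orientation: [[-0.902, 0.433, 0.005], [0.433, 0.902, 0.002], [-0.004, 0.004, -1.0]]
ft_force: [1.1, 0.3, 0.4]
width: 1.0
gripper_force: 0.0
```

Call:
carry_out(
  rows=[
    [13,-38,0,0,0],
    [13,-38,0,0,0],
    [13,-38,0,0,0],
    [10,-35,0,0,0],
    [0,0,0,0,0],
  ],
)

```text
time_s: 19.05
tool_pos: [0.6148, -0.2507, 0.1502]
orientation: [[-0.894, 0.448, 0.001], [0.448, 0.894, -0.007], [-0.004, -0.006, -1.0]]
ft_force: [-0.2, -1.9, -0.1]
width: 0.999
gripper_force: 0.0
```

```bash
cat >> cups.py <<'E'
for n,k in (('top','t'),('scene','s')):
    P=cloud(n,k+sys.argv[1]); r=np.hypot(P[...,0]-.54,P[...,1]+.016)
    q=P[(r<.04)&(P[...,2]>.056)]; 
    if len(q)>20:
        zt=np.percentile(q[:,2],95); m=q[:,2]>zt-.012; print('stack',n,len(q),'ztop',zt.round(4),fitc(q[m][:,:2],.0265).round(4))
E
python3 cups.py 9
```

```text
top 97 [0.6158 0.2791 0.0265]
top 80 [0.4487 0.2303 0.0265]
top 64 [ 0.6137 -0.2408  0.0265]
top 0 0
knob 0 0
scene 204 [0.6183 0.2795 0.0265]
scene 170 [0.4512 0.2313 0.0265]
scene 219 [ 0.6163 -0.2409  0.0265]
scene 0 0
knob 38 [ 0.5014 -0.3949  0.0864]
19.15 [ 0.61461152 -0.2425195   0.14946225]
stack top 99 ztop 0.0778 [ 0.5379 -0.0155  0.0265]
stack scene 218 ztop 0.0754 [ 0.5401 -0.015   0.0265]
```

Call:
carry_out(
  rows=[
    [0,0,-30,0,0],
    [0,0,-30,0,0],
    [0,0,-25,0,0],
    [0,0,-13,0,0],
    [0,0,0,0,0],
  ],
)

```text
time_s: 19.57
tool_pos: [0.6131, -0.2374, 0.0487]
orientation: [[-0.899, 0.437, -0.006], [0.437, 0.899, 0.003], [0.007, 0.0, -1.0]]
ft_force: [-0.4, 0.1, -0.5]
width: 1.001
gripper_force: 0.0
```

Call:
carry_out(
  rows=[
    [0,0,-5,0,0],
    [0,0,0,0,0],
    [0,0,0,0,1],
    [0,0,0,0,1],
    [0,0,0,0,1],
  ],
)

```text
time_s: 19.98
tool_pos: [0.6159, -0.2408, 0.0483]
orientation: [[-0.898, 0.439, 0.002], [0.439, 0.898, -0.0], [-0.002, 0.0, -1.0]]
ft_force: [0.2, -1.0, -0.1]
width: 0.855
gripper_force: 0.0
```

Call:
carry_out(
  rows=[
    [0,0,0,0,1],
    [0,0,0,0,1],
    [0,0,0,0,1],
    [0,0,0,0,1],
    [0,0,0,0,1],
  ],
)

```text
time_s: 20.4
tool_pos: [0.6153, -0.2409, 0.0474]
orientation: [[-0.898, 0.439, 0.0], [0.439, 0.898, -0.0], [-0.001, -0.0, -1.0]]
ft_force: [-1.1, -0.6, 1.6]
width: 0.626
gripper_force: 20.0
```

Call:
carry_out(
  rows=[
    [0,0,20,0,1],
    [0,0,40,0,1],
    [0,0,40,0,1],
    [-12,36,0,0,1],
    [-13,38,0,0,1],
  ],
)

```text
time_s: 20.82
tool_pos: [0.5916, -0.1697, 0.15]
orientation: [[-0.896, 0.444, 0.007], [0.444, 0.896, -0.003], [-0.007, 0.0, -1.0]]
ft_force: [0.4, 2.3, -1.3]
width: 0.627
gripper_force: 20.0
```

Call:
carry_out(
  rows=[
    [-13,38,0,0,1],
    [-13,38,0,0,1],
    [-12,38,0,0,1],
    [-12,37,0,0,1],
    [0,0,0,0,1],
  ],
)

```text
time_s: 21.23
tool_pos: [0.5372, -0.0057, 0.1462]
orientation: [[-0.904, 0.428, -0.004], [0.428, 0.904, 0.006], [0.006, 0.003, -1.0]]
ft_force: [0.5, 0.5, -2.1]
width: 0.629
gripper_force: 20.0
```

Call:
carry_out(
  rows=[
    [0,0,0,0,1],
    [0,0,0,0,1],
    [0,0,0,0,1],
    [0,0,0,0,1],
  ],
)

```text
time_s: 21.57
tool_pos: [0.5404, -0.0174, 0.147]
orientation: [[-0.897, 0.442, 0.0], [0.442, 0.897, -0.001], [-0.0, -0.001, -1.0]]
ft_force: [-0.3, -0.7, -1.9]
width: 0.631
gripper_force: 20.0
```

Call:
carry_out(
  rows=[
    [0,0.5,-20,0,1],
    [0,0,-15,0,1],
    [0,0,-10,0,1],
    [0,0,-9,0,1],
    [0,0,0,0,1],
  ],
)

```text
time_s: 21.98
tool_pos: [0.5391, -0.0158, 0.0913]
orientation: [[-0.898, 0.44, -0.003], [0.44, 0.898, -0.001], [0.003, -0.002, -1.0]]
ft_force: [-1.0, 0.9, -0.8]
width: 0.628
gripper_force: 20.0
```

Call:
carry_out(
  rows=[
    [0,0,-3,0,1],
    [0,0,-2,0,1],
    [0,0,-2,0,1],
    [0,0,0,0,1],
    [0,0,0,0,1],
  ],
)

```text
time_s: 22.4
tool_pos: [0.5403, -0.015, 0.0863]
orientation: [[-0.898, 0.439, 0.0], [0.439, 0.898, 0.0], [-0.0, 0.0, -1.0]]
ft_force: [-0.5, -0.1, -1.7]
width: 0.628
gripper_force: 20.0
```

Call:
carry_out(
  rows=[
    [0,0,-1.5,0,1],
    [0,0,0,0,1],
    [0,0,0,0,1],
  ],
)

```text
time_s: 22.65
tool_pos: [0.5407, -0.015, 0.0852]
orientation: [[-0.898, 0.439, 0.001], [0.439, 0.898, 0.0], [-0.001, 0.001, -1.0]]
ft_force: [-0.2, 0.0, 2.5]
width: 0.631
gripper_force: 20.0
```

Call:
carry_out(
  rows=[
    [0,0,-1,0,0.3],
    [0,0,1,0,0],
    [0,0,0,0,0],
    [0,0,0,0,0],
    [0,0,0,0,0],
  ],
)

```text
time_s: 23.07
tool_pos: [0.5401, -0.015, 0.0845]
orientation: [[-0.898, 0.439, -0.0], [0.439, 0.898, 0.0], [0.0, 0.0, -1.0]]
ft_force: [0.3, -0.5, 0.5]
width: 0.919
gripper_force: 0.0
```

Call:
carry_out(
  rows=[
    [0,0,20,0,0],
    [0,0,30,0,0],
    [0,0,25,0,0],
    [-14,38,0,0,0],
    [-14,38,0,0,0],
  ],
)

```text
time_s: 23.48
tool_pos: [0.5138, 0.0596, 0.1615]
orientation: [[-0.896, 0.445, 0.005], [0.445, 0.896, 0.0], [-0.004, 0.003, -1.0]]
ft_force: [0.6, 1.7, -1.4]
width: 1.001
gripper_force: 0.0
```

Call:
carry_out(
  rows=[
    [-14,38,0,0,0],
    [-14,38,0,0,0],
    [-14,38,0,0,0],
    [-14,38,0,0,0],
    [-6,18,0,0,0],
  ],
)

```text
time_s: 23.9
tool_pos: [0.4475, 0.2364, 0.1596]
orientation: [[-0.901, 0.433, -0.001], [0.433, 0.901, 0.002], [0.002, 0.002, -1.0]]
ft_force: [-0.4, 0.8, -0.3]
width: 1.001
gripper_force: 0.0
```

```bash
python3 cups.py 10
```

```text
top 99 [0.6157 0.2792 0.0265]
top 8 0
top 0 0
top 0 0
knob 46 [ 0.4984 -0.3958  0.088 ]
scene 199 [0.6184 0.2798 0.0265]
scene 168 [0.4514 0.2315 0.0265]
scene 0 0
scene 0 0
knob 36 [ 0.5013 -0.3951  0.0867]
24.0 [0.44824927 0.23558056 0.15947869]
stack top 333 ztop 0.0997 [ 0.5395 -0.0157  0.0265]
stack scene 389 ztop 0.0988 [ 0.5419 -0.0149  0.0265]
```

Call:
carry_out(
  rows=[
    [0,0,-35,0,0],
    [0,0,-30,0,0],
    [0,0,-25,0,0],
    [0,0,-10,0,0],
    [0,0,0,0,0],
  ],
)

```text
time_s: 24.42
tool_pos: [0.449, 0.229, 0.0575]
orientation: [[-0.898, 0.441, -0.004], [0.441, 0.898, -0.003], [0.002, -0.005, -1.0]]
ft_force: [-0.1, -0.7, -0.4]
width: 0.998
gripper_force: 0.0
```

Call:
carry_out(
  rows=[
    [0,0,0,0,0],
    [0,0,0,0,0],
  ],
)

```text
time_s: 24.58
tool_pos: [0.4515, 0.2311, 0.0609]
orientation: [[-0.898, 0.44, 0.002], [0.44, 0.898, 0.001], [-0.002, 0.002, -1.0]]
ft_force: [0.5, -0.7, -1.0]
width: 0.997
gripper_force: 0.0
```

Call:
carry_out(
  rows=[
    [0,0,-8,0,0],
    [0,0,-5,0,0],
    [0,0,0,0,0],
    [0,0,0,0,1],
    [0,0,0,0,1],
  ],
)

```text
time_s: 25.0
tool_pos: [0.4503, 0.231, 0.0467]
orientation: [[-0.898, 0.439, 0.0], [0.439, 0.898, 0.0], [-0.0, 0.0, -1.0]]
ft_force: [1.0, 0.0, 0.7]
width: 0.922
gripper_force: 0.0
```

Call:
carry_out(
  rows=[
    [0,0,0,0,1],
    [0,0,0,0,1],
    [0,0,0,0,1],
    [0,0,0,0,1],
    [0,0,0,0,1],
  ],
)

```text
time_s: 25.42
tool_pos: [0.4502, 0.2309, 0.0467]
orientation: [[-0.898, 0.439, -0.0], [0.439, 0.898, 0.0], [0.0, 0.0, -1.0]]
ft_force: [0.0, -1.3, 2.0]
width: 0.638
gripper_force: 20.0
```

Call:
carry_out(
  rows=[
    [0,0,0,0,1],
    [0,0,0,0,1],
  ],
)

```text
time_s: 25.58
tool_pos: [0.4502, 0.2309, 0.0467]
orientation: [[-0.898, 0.439, 0.0], [0.439, 0.898, 0.0], [-0.0, 0.0, -1.0]]
ft_force: [-0.8, -0.9, 0.9]
width: 0.642
gripper_force: 20.0
```

Call:
carry_out(
  rows=[
    [0,0,25,0,1],
    [0,0,40,0,1],
    [0,0,40,0,1],
    [0,0,20,0,1],
    [12,-33.5,0,0,1],
  ],
)

```text
time_s: 26.0
tool_pos: [0.4631, 0.2059, 0.1764]
orientation: [[-0.903, 0.429, 0.008], [0.429, 0.903, 0.01], [-0.003, 0.012, -1.0]]
ft_force: [1.3, 1.3, -2.1]
width: 0.639
gripper_force: 20.0
```

Call:
carry_out(
  rows=[
    [13,-35.5,0,0,1],
    [13,-35.5,0,0,1],
    [13,-35.5,0,0,1],
    [13,-35.5,0,0,1],
    [13,-35.5,0,0,1],
  ],
)

```text
time_s: 26.42
tool_pos: [0.5271, 0.0183, 0.1713]
orientation: [[-0.899, 0.439, -0.0], [0.439, 0.899, 0.0], [0.001, 0.0, -1.0]]
ft_force: [0.6, -0.2, -0.9]
width: 0.636
gripper_force: 20.0
```

Call:
carry_out(
  rows=[
    [13,-35.5,0,0,1],
    [0,0,0,0,1],
    [0,0,0,0,1],
    [0,0,0,0,1],
    [0,0,0,0,1],
  ],
)

```text
time_s: 26.83
tool_pos: [0.5396, -0.0138, 0.1711]
orientation: [[-0.899, 0.437, -0.001], [0.437, 0.899, 0.001], [0.001, 0.0, -1.0]]
ft_force: [0.3, 0.1, -0.8]
width: 0.642
gripper_force: 20.0
```

Call:
carry_out(
  rows=[
    [0,0,0,0,1],
    [0,0,0,0,1],
  ],
)

```text
time_s: 27.0
tool_pos: [0.5399, -0.0141, 0.1715]
orientation: [[-0.899, 0.437, -0.0], [0.437, 0.899, 0.001], [0.001, 0.0, -1.0]]
ft_force: [-0.5, -0.1, -1.8]
width: 0.638
gripper_force: 20.0
```

Call:
carry_out(
  rows=[
    [0,-1,-20,0,1],
    [0,0,-15,0,1],
    [0,0,-10,0,1],
    [0,0,-10,0,1],
    [0,0,0,0,1],
  ],
)

```text
time_s: 27.42
tool_pos: [0.5389, -0.016, 0.1148]
orientation: [[-0.899, 0.438, -0.004], [0.438, 0.899, -0.0], [0.003, -0.002, -1.0]]
ft_force: [-0.3, -0.1, -1.4]
width: 0.64
gripper_force: 20.0
```

Call:
carry_out(
  rows=[
    [0,0,-3,0,1],
    [0,0,-2,0,1],
    [0,0,-2,0,1],
    [0,0,0,0,1],
    [0,0,0,0,1],
  ],
)

```text
time_s: 27.83
tool_pos: [0.5404, -0.0165, 0.1099]
orientation: [[-0.898, 0.439, 0.001], [0.439, 0.898, 0.0], [-0.0, 0.0, -1.0]]
ft_force: [0.1, 0.1, -2.3]
width: 0.638
gripper_force: 20.0
```

Call:
carry_out(
  rows=[
    [0,0,-1.5,0,1],
    [0,0,0,0,1],
    [0,0,0,0,1],
  ],
)

```text
time_s: 28.08
tool_pos: [0.5407, -0.0166, 0.1086]
orientation: [[-0.898, 0.439, 0.001], [0.439, 0.898, 0.0], [-0.001, 0.001, -1.0]]
ft_force: [-0.5, 0.5, 1.6]
width: 0.637
gripper_force: 20.0
```

Seated. Release and go to the fourth cup (0.617, 0.2795).

Call:
carry_out(
  rows=[
    [0,0,-1,0,0.3],
    [0,0,1,0,0],
    [0,0,0,0,0],
    [0,0,0,0,0],
    [0,0,0,0,0],
  ],
)

```text
time_s: 28.5
tool_pos: [0.5401, -0.0165, 0.108]
orientation: [[-0.898, 0.439, -0.0], [0.439, 0.898, 0.0], [0.0, -0.0, -1.0]]
ft_force: [-0.2, 0.1, -0.8]
width: 0.918
gripper_force: 0.0
```

Call:
carry_out(
  rows=[
    [0,0,20,0,0],
    [0,0,30,0,0],
    [9,36,0,0,0],
    [9,36,0,0,0],
    [9,36,0,0,0],
  ],
)

```text
time_s: 28.92
tool_pos: [0.5677, 0.0922, 0.1589]
orientation: [[-0.897, 0.441, 0.002], [0.441, 0.897, 0.001], [-0.001, 0.001, -1.0]]
ft_force: [-0.1, 0.9, 0.5]
width: 0.998
gripper_force: 0.0
```

Call:
carry_out(
  rows=[
    [10,37,0,0,0],
    [10,37,0,0,0],
    [10,38,0,0,0],
    [10,38,0,0,0],
    [10,38,0,0,0],
  ],
)

```text
time_s: 29.33
tool_pos: [0.6172, 0.2813, 0.1579]
orientation: [[-0.898, 0.439, -0.0], [0.439, 0.898, -0.0], [0.0, -0.0, -1.0]]
ft_force: [0.6, 0.2, -0.3]
width: 0.997
gripper_force: 0.0
```

```bash
python3 cups.py 11
```

```text
top 0 0
top 0 0
top 0 0
top 0 0
knob 48 [ 0.4989 -0.3958  0.0873]
scene 198 [0.6182 0.2797 0.0265]
scene 0 0
scene 0 0
scene 0 0
knob 35 [ 0.5012 -0.3953  0.0869]
29.4333 [0.61612981 0.28933949 0.15707344]
stack top 363 ztop 0.1239 [ 0.5392 -0.0163  0.0265]
stack scene 529 ztop 0.1216 [ 0.5418 -0.0152  0.0265]
```

Call:
carry_out(
  rows=[
    [0,0,0,0,0],
    [0,0,0,0,0],
    [0,0,-30,0,0],
    [0,0,-20,0,0],
    [0,0,-20,0,0],
  ],
)

```text
time_s: 29.85
tool_pos: [0.6173, 0.2766, 0.0875]
orientation: [[-0.897, 0.442, 0.0], [0.442, 0.897, -0.001], [-0.0, -0.001, -1.0]]
ft_force: [0.4, -0.2, 0.6]
width: 0.997
gripper_force: 0.0
```

Call:
carry_out(
  rows=[
    [0,0,0,0,0],
    [0,0,0,0,0],
    [0,0,0,0,0],
  ],
)

```text
time_s: 30.1
tool_pos: [0.6182, 0.2784, 0.0895]
orientation: [[-0.898, 0.441, 0.002], [0.441, 0.898, 0.0], [-0.001, 0.001, -1.0]]
ft_force: [1.0, 0.5, 1.0]
width: 0.999
gripper_force: 0.0
```

Call:
carry_out(
  rows=[
    [-1,1,-20,0,0],
    [0,0,-12,0,0],
    [0,0,-9,0,0],
    [0,0,0,0,0],
    [0,0,0,0,1],
  ],
)

```text
time_s: 30.52
tool_pos: [0.6161, 0.2802, 0.047]
orientation: [[-0.898, 0.439, -0.0], [0.439, 0.898, -0.0], [0.0, -0.0, -1.0]]
ft_force: [-0.3, 0.4, 0.1]
width: 0.971
gripper_force: 0.0
```

Call:
carry_out(
  rows=[
    [0,0,0,0,1],
    [0,0,0,0,1],
    [0,0,0,0,1],
    [0,0,0,0,1],
    [0,0,0,0,1],
  ],
)

```text
time_s: 30.93
tool_pos: [0.6163, 0.2804, 0.0475]
orientation: [[-0.898, 0.439, 0.0], [0.439, 0.898, 0.0], [-0.0, 0.0, -1.0]]
ft_force: [-0.8, -0.4, 1.2]
width: 0.637
gripper_force: 20.1
```

Call:
carry_out(
  rows=[
    [0,0,0,0,1],
    [0,0,0,0,1],
    [0,0,0,0,1],
  ],
)

```text
time_s: 31.18
tool_pos: [0.6164, 0.2804, 0.0475]
orientation: [[-0.898, 0.439, 0.0], [0.439, 0.898, 0.0], [-0.0, 0.0, -1.0]]
ft_force: [-0.6, -1.9, 1.2]
width: 0.633
gripper_force: 20.0
```

Call:
carry_out(
  rows=[
    [0,0,25,0,1],
    [0,0,40,0,1],
    [0,0,40,0,1],
    [0,0,40,0,1],
    [0,0,5,0,1],
  ],
)

```text
time_s: 31.6
tool_pos: [0.6201, 0.2819, 0.2053]
orientation: [[-0.898, 0.439, 0.012], [0.439, 0.898, 0.006], [-0.008, 0.011, -1.0]]
ft_force: [1.8, 0.9, -0.1]
width: 0.638
gripper_force: 20.0
```

Call:
carry_out(
  rows=[
    [-9.5,-37,0,0,1],
    [-9.5,-37,0,0,1],
    [-9.5,-37,0,0,1],
    [-9.5,-37,0,0,1],
    [-9.5,-37,0,0,1],
  ],
)

```text
time_s: 32.02
tool_pos: [0.5676, 0.0939, 0.1965]
orientation: [[-0.899, 0.439, -0.001], [0.439, 0.899, -0.0], [0.001, -0.0, -1.0]]
ft_force: [0.8, -0.4, -1.8]
width: 0.634
gripper_force: 20.0
```

Call:
carry_out(
  rows=[
    [-9.5,-37,0,0,1],
    [-9.5,-37,0,0,1],
    [-9.5,-37,0,0,1],
    [0,0,0,0,1],
    [0,0,0,0,1],
  ],
)

```text
time_s: 32.43
tool_pos: [0.5393, -0.0184, 0.1969]
orientation: [[-0.896, 0.444, -0.0], [0.444, 0.896, -0.0], [0.0, -0.0, -1.0]]
ft_force: [0.9, 1.3, -0.8]
width: 0.637
gripper_force: 20.0
```

Call:
carry_out(
  rows=[
    [0,0,0,0,1],
    [0,0,0,0,1],
    [0,0,0,0,1],
    [0,0,0,0,1],
  ],
)

```text
time_s: 32.77
tool_pos: [0.5404, -0.0141, 0.1968]
orientation: [[-0.899, 0.437, -0.0], [0.437, 0.899, 0.0], [0.0, 0.0, -1.0]]
ft_force: [-0.3, -0.4, -1.0]
width: 0.635
gripper_force: 20.0
```

Call:
carry_out(
  rows=[
    [0,-1,-20,0,1],
    [0,0,-15,0,1],
    [0,0,-10,0,1],
    [0,0,-10,0,1],
    [0,0,0,0,1],
  ],
)

```text
time_s: 33.18
tool_pos: [0.539, -0.0161, 0.1401]
orientation: [[-0.899, 0.438, -0.004], [0.438, 0.899, -0.0], [0.003, -0.002, -1.0]]
ft_force: [-1.1, -0.1, -0.9]
width: 0.633
gripper_force: 20.0
```

Call:
carry_out(
  rows=[
    [0,0,-3,0,1],
    [0,0,-2,0,1],
    [0,0,-2,0,1],
    [0,0,0,0,1],
    [0,0,0,0,1],
  ],
)

```text
time_s: 33.6
tool_pos: [0.5404, -0.0166, 0.1354]
orientation: [[-0.898, 0.439, 0.001], [0.439, 0.898, 0.0], [-0.0, 0.0, -1.0]]
ft_force: [-0.9, 1.2, -0.7]
width: 0.637
gripper_force: 20.0
```

Call:
carry_out(
  rows=[
    [0,0,-1.5,0,1],
    [0,0,0,0,1],
    [0,0,0,0,1],
  ],
)

```text
time_s: 33.85
tool_pos: [0.5402, -0.0166, 0.1336]
orientation: [[-0.898, 0.439, 0.0], [0.439, 0.898, 0.0], [-0.0, 0.0, -1.0]]
ft_force: [0.0, 0.2, -1.8]
width: 0.634
gripper_force: 20.0
```

Press slightly until contact, then release, and go over the plug at (0.500, -0.395).

Call:
carry_out(
  rows=[
    [0,0,-1.5,0,1],
    [0,0,0,0,1],
    [0,0,0,0,1],
  ],
)

```text
time_s: 34.1
tool_pos: [0.5412, -0.0165, 0.1333]
orientation: [[-0.898, 0.439, 0.002], [0.439, 0.898, 0.001], [-0.002, 0.001, -1.0]]
ft_force: [0.3, 0.4, 4.8]
width: 0.635
gripper_force: 20.0
```

Call:
carry_out(
  rows=[
    [0,0,0,0,0.3],
    [0,0,0,0,0],
    [0,0,0,0,0],
    [0,0,0,0,0],
    [0,0,0,0,0],
  ],
)

```text
time_s: 34.52
tool_pos: [0.5401, -0.0165, 0.1319]
orientation: [[-0.898, 0.439, -0.0], [0.439, 0.898, 0.0], [0.0, -0.0, -1.0]]
ft_force: [-0.9, -0.4, 1.3]
width: 0.915
gripper_force: 0.0
```

Call:
carry_out(
  rows=[
    [0,0,25,0,0],
    [0,0,30,0,0],
    [-3,-36,0,0,0],
    [-4,-38,0,0,0],
    [-4,-38,0,0,0],
  ],
)

```text
time_s: 34.93
tool_pos: [0.5294, -0.1291, 0.1877]
orientation: [[-0.9, 0.437, 0.001], [0.437, 0.9, 0.0], [-0.001, 0.001, -1.0]]
ft_force: [1.1, -0.3, 0.2]
width: 0.998
gripper_force: 0.0
```

Call:
carry_out(
  rows=[
    [-4,-38,0,0,0.3],
    [-4,-38,0,0,0.3],
    [-4,-38,0,0,0.3],
    [-4,-38,0,0,0.3],
    [-4,-38,0,0,0.3],
  ],
)

```text
time_s: 35.35
tool_pos: [0.5087, -0.3202, 0.187]
orientation: [[-0.898, 0.439, 0.0], [0.439, 0.898, 0.0], [0.0, 0.0, -1.0]]
ft_force: [0.8, 0.0, 0.2]
width: 0.738
gripper_force: 0.0
```

Call:
carry_out(
  rows=[
    [-4,-38,0,0,0.3],
    [-4,-38,0,0,0.3],
    [0,0,0,0,0.3],
    [0,0,0,0,0.3],
    [0,0,0,0,0.3],
  ],
)

```text
time_s: 35.77
tool_pos: [0.5012, -0.394, 0.1865]
orientation: [[-0.898, 0.439, -0.001], [0.439, 0.898, 0.001], [0.001, 0.001, -1.0]]
ft_force: [0.1, 0.8, -0.0]
width: 0.699
gripper_force: 0.0
```

```bash
python3 cups.py 12;python3 - <<'E'
from h import *
snap('wrist','w12')
a=cv2.imread('pics/s12.png')[80:260,50:290]; cv2.imwrite('pics/s12b.png',cv2.resize(a,None,fx=3,fy=3,interpolation=cv2.INTER_CUBIC))
P=cloud('wrist','w12'); q=P[(np.hypot(P[...,0]-.5,P[...,1]+.395)<.03)&(P[...,2]>.08)&(P[...,2]<.095)]; print('wknob',len(q),q.mean(0) if len(q) else 0)
E
```

```text
top 0 0
top 0 0
top 0 0
top 0 0
knob 40 [ 0.4973 -0.3949  0.0877]
scene 0 0
scene 0 0
scene 0 0
scene 0 0
knob 37 [ 0.5018 -0.3951  0.0868]
35.8667 [ 0.50197117 -0.39264221  0.1867336 ]
stack top 401 ztop 0.1485 [ 0.5403 -0.0171  0.0265]
stack scene 673 ztop 0.1458 [ 0.5426 -0.0165  0.0265]
wknob 518 [ 0.49663685 -0.39647435  0.08676233]
```

View pics/s12b.png

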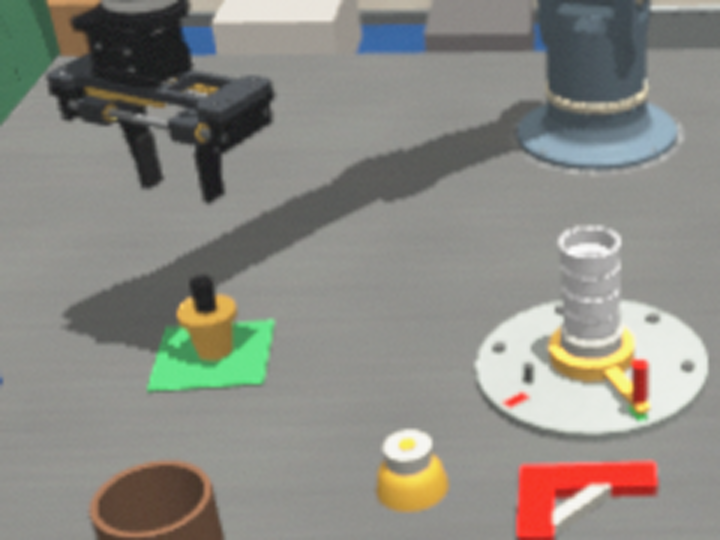

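The picture shows a straight four-cup stack at (590,290), and the plug upright on the pad at (207,320). Stack rim z is 0.147, against 0.148 if every cup is fully home. Now I'll grasp the plug.

Call:
carry_out(
  rows=[
    [-2,-2,-30,0,0.3],
    [0,0,-30,0,0.3],
    [0,0,-25,0,0.3],
    [0,0,-15,0,0.3],
    [0,0,0,0,0.3],
  ],
)

```text
time_s: 36.33
tool_pos: [0.498, -0.3931, 0.0835]
orientation: [[-0.899, 0.437, -0.006], [0.437, 0.899, 0.005], [0.007, 0.002, -1.0]]
ft_force: [-0.5, 0.9, -0.8]
width: 0.7
gripper_force: 0.0
```

Call:
carry_out(
  rows=[
    [0,0,-10,0,0.3],
    [0,0,-8,0,0.3],
    [0,0,-6,0,0.3],
    [0,0,0,0,0.3],
    [0,0,0,0,0.3],
  ],
)

```text
time_s: 36.75
tool_pos: [0.4993, -0.3966, 0.0633]
orientation: [[-0.898, 0.439, 0.0], [0.439, 0.898, -0.0], [-0.0, 0.0, -1.0]]
ft_force: [0.1, -0.3, -0.7]
width: 0.702
gripper_force: 0.0
```

Call:
carry_out(
  rows=[
    [0,0,0,0,1],
    [0,0,0,0,1],
    [0,0,0,0,1],
    [0,0,0,0,1],
    [0,0,0,0,1],
  ],
  grip_force=20,
)

```text
time_s: 37.17
tool_pos: [0.4992, -0.3966, 0.0633]
orientation: [[-0.898, 0.439, 0.0], [0.439, 0.898, -0.0], [-0.0, 0.0, -1.0]]
ft_force: [0.5, 0.5, 0.2]
width: 0.408
gripper_force: 0.0
```

Call:
carry_out(
  rows=[
    [0,0,0,0,1],
    [0,0,0,0,1],
    [0,0,0,0,1],
    [0,0,0,0,1],
    [0,0,0,0,1],
  ],
  grip_force=25,
)

```text
time_s: 37.58
tool_pos: [0.4993, -0.3963, 0.0631]
orientation: [[-0.898, 0.439, 0.0], [0.439, 0.898, 0.0], [0.0, 0.0, -1.0]]
ft_force: [-0.1, 0.2, 0.3]
width: 0.245
gripper_force: 25.0
```

Call:
carry_out(
  rows=[
    [0,0,20,0,1],
    [0,0,38,0,1],
    [0,0,38,0,1],
    [0,0,38,0,1],
    [0,0,36,0,1],
  ],
)

```text
time_s: 38.0
tool_pos: [0.4985, -0.3965, 0.2344]
orientation: [[-0.898, 0.44, -0.001], [0.44, 0.898, 0.0], [0.001, -0.0, -1.0]]
ft_force: [0.4, -0.6, -1.3]
width: 0.246
gripper_force: 25.0
```

Call:
carry_out(
  rows=[
    [4,38,0,0,1],
    [4,38,0,0,1],
    [4,38,0,0,1],
    [4,38,0,0,1],
    [4,38,0,0,1],
  ],
)

```text
time_s: 38.42
tool_pos: [0.5184, -0.2048, 0.2325]
orientation: [[-0.898, 0.44, -0.001], [0.44, 0.898, 0.0], [0.001, -0.0, -1.0]]
ft_force: [0.6, 0.6, -3.0]
width: 0.24
gripper_force: 25.0
```

Call:
carry_out(
  rows=[
    [4,38,0,0,1],
    [4,38,0,0,1],
    [4,38,0,0,1],
    [4,38,0,0,1],
    [4,25,0,0,1],
  ],
)

```text
time_s: 38.83
tool_pos: [0.5385, -0.025, 0.2324]
orientation: [[-0.9, 0.436, -0.001], [0.436, 0.9, 0.002], [0.002, 0.001, -1.0]]
ft_force: [0.3, -0.2, -2.3]
width: 0.243
gripper_force: 25.0
```

Call:
carry_out(
  rows=[
    [1,12.5,0,0,1],
    [0,0,0,0,1],
    [0,0,0,0,1],
    [0,0,0,0,1],
    [0,0,0,0,1],
  ],
)

```text
time_s: 39.25
tool_pos: [0.5398, -0.0196, 0.233]
orientation: [[-0.897, 0.443, -0.0], [0.443, 0.897, -0.001], [-0.0, -0.001, -1.0]]
ft_force: [0.1, 0.3, -3.5]
width: 0.241
gripper_force: 25.0
```

Run:
```python
from h import *
snap('scene','s13'); s=bot.read_state(); print(s['tool_pos'],s['width'],s['ft_force'])
a=cv2.imread('pics/s13.png')[80:260,130:370]; cv2.imwrite('pics/s13b.png',cv2.resize(a,None,fx=3,fy=3,interpolation=cv2.INTER_CUBIC))
```

```text
[ 0.53989719 -0.01931818  0.23303456] 0.24287639448991552 [ 0.45304883  0.28820695 -3.16455215]
```

View pics/s13b.png

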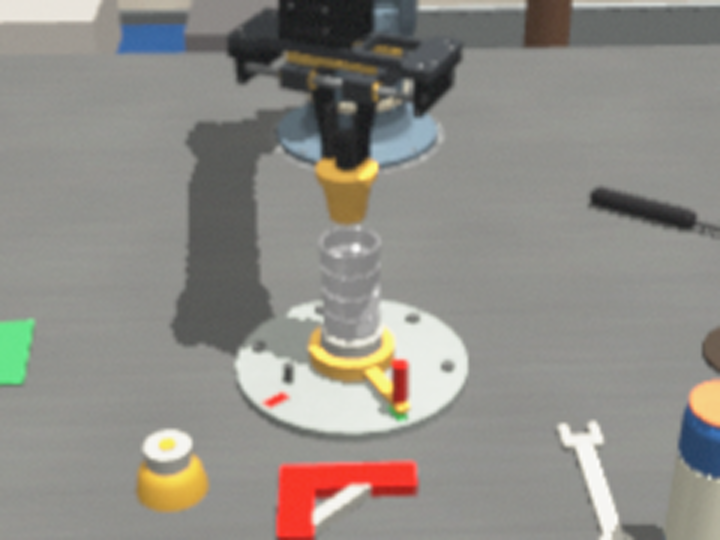

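The plug at (347,190) is upright and over the stack at (350,245). Insert it.

Call:
carry_out(
  rows=[
    [0.5,2,-20,0,1],
    [0,0,-15,0,1],
    [0,0,-10,0,1],
    [0,0,-11,0,1],
    [0,0,0,0,1],
  ],
)

```text
time_s: 39.72
tool_pos: [0.5393, -0.0158, 0.175]
orientation: [[-0.898, 0.44, -0.004], [0.44, 0.898, -0.001], [0.003, -0.002, -1.0]]
ft_force: [-0.6, 0.5, -2.6]
width: 0.244
gripper_force: 25.0
```

Call:
carry_out(
  rows=[
    [0,0,-3,0,1],
    [0,0,-2,0,1],
    [0,0,-2,0,1],
    [0,0,0,0,1],
    [0,0,0,0,1],
  ],
)

```text
time_s: 40.13
tool_pos: [0.5409, -0.0152, 0.1704]
orientation: [[-0.898, 0.439, 0.001], [0.439, 0.898, -0.0], [-0.001, 0.0, -1.0]]
ft_force: [-0.4, -0.6, -3.0]
width: 0.244
gripper_force: 25.0
```

Call:
carry_out(
  rows=[
    [0,0,-1.5,0,1],
    [0,0,0,0,1],
    [0,0,0,0,1],
  ],
)

```text
time_s: 40.38
tool_pos: [0.5411, -0.0152, 0.1691]
orientation: [[-0.898, 0.439, 0.001], [0.439, 0.898, 0.0], [-0.001, 0.0, -1.0]]
ft_force: [-0.3, -0.8, 0.2]
width: 0.245
gripper_force: 25.0
```

Call:
carry_out(
  rows=[
    [0,0,-1.5,0,1],
    [0,0,0,0,1],
    [0,0,1,0,0.6],
    [0,0,0,0,0.4],
    [0,0,0,0,0.4],
  ],
)

```text
time_s: 40.8
tool_pos: [0.5408, -0.0147, 0.1681]
orientation: [[-0.898, 0.439, 0.0], [0.439, 0.898, 0.001], [-0.0, 0.001, -1.0]]
ft_force: [0.4, 0.2, -0.5]
width: 0.389
gripper_force: 0.0
```

Call:
carry_out(
  rows=[
    [0,0,0,0,0.4],
    [0,0,20,0,0.4],
    [0,0,25,0,0.4],
    [0,0,25,0,0.4],
    [14.5,6.5,0,6.4,0.5],
  ],
)

```text
time_s: 41.22
tool_pos: [0.5562, -0.0102, 0.2429]
orientation: [[-0.941, 0.337, 0.007], [0.337, 0.942, 0.001], [-0.006, 0.003, -1.0]]
ft_force: [0.6, -0.5, 1.2]
width: 0.564
gripper_force: 0.0
```

Call:
carry_out(
  rows=[
    [15,7,0,6.4,0.5],
    [15,7,0,6.4,0.55],
    [15,7,0,6.4,0.55],
    [15,7,0,6.4,0.55],
    [15,7,0,6.4,0.55],
  ],
)

```text
time_s: 41.63
tool_pos: [0.6307, 0.027, 0.2377]
orientation: [[-0.976, -0.219, -0.001], [-0.219, 0.976, 0.0], [0.001, 0.0, -1.0]]
ft_force: [0.2, 0.0, 1.0]
width: 0.453
gripper_force: 0.0
```

Call:
carry_out(
  rows=[
    [0,0,0,6.4,0.55],
    [0,0,0,6.4,0.55],
    [0,0,0,0,0.55],
    [0,0,0,0,0.55],
    [0,0,0,0,0.55],
  ],
)

```text
time_s: 42.05
tool_pos: [0.6299, 0.0263, 0.2379]
orientation: [[-0.906, -0.423, -0.001], [-0.423, 0.906, 0.0], [0.0, 0.0, -1.0]]
ft_force: [0.3, 0.3, -0.3]
width: 0.448
gripper_force: 0.0
```

Run:
```python
from h import *
s=bot.read_state(); print(s['tool_pos'],s['width'],s['q'][6])
snap('wrist','w14'); snap('scene','s14'); snap('top','t14')
for n,k in (('wrist','w14'),('scene','s14'),('top','t14')):
  P=cloud(n,k)
  q=P[(np.hypot(P[...,0]-.6305,P[...,1]-.026)<.03)&(P[...,2]>.06)&(P[...,2]<.08)]; print(n,'pin',len(q),q.mean(0).round(4) if len(q) else 0)
  r=np.hypot(P[...,0]-.54,P[...,1]+.016); q=P[(r<.03)&(P[...,2]>.14)&(P[...,2]<.21)]; print('knobtop',np.sort(q[:,2])[-8:].round(4), q[q[:,2]>.185].mean(0).round(4))
```

```text
[0.62993012 0.0262879  0.23785196] 0.44825219569040786 1.9663511908425582
wrist pin 196 [0.6281 0.0239 0.07  ]
knobtop [0.1948 0.1948 0.1949 0.195  0.195  0.195  0.1952 0.1953] [ 0.5397 -0.0166  0.193 ]
scene pin 33 [0.6344 0.0273 0.0676]
knobtop [0.1931 0.1931 0.1932 0.1934 0.1938 0.1938 0.1939 0.1948] [ 0.5458 -0.0147  0.1909]
top pin 0 0
knobtop [] [nan nan nan]<stdin>:7: RuntimeWarning: Mean of empty slice.
  ret = um.true_divide(
```

View pics/w14.png

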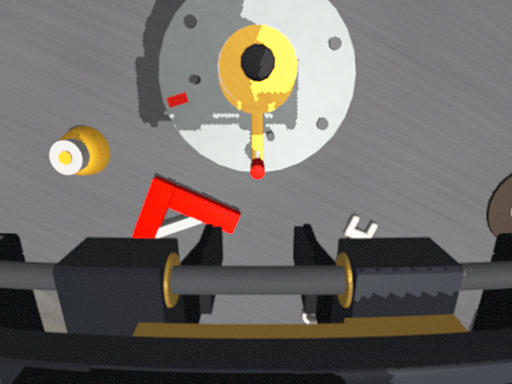

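The wrist picture shows the pin at (257,168) over the open mark, and the plug in the stack with its knob at (258,62). The camera side of the gripper faces the tall stack, so I'll check clearance.

Run:
```python
from h import *
T=np.array(get_calibration('wrist')['T_tool_cam']);print(T.round(3))
f=np.load('pics/w14.npz');print((f['R']@T[:3,3]+f['p']).round(3))
```

```text
[[-0.     0.958  0.286  0.081]
 [ 1.     0.     0.    -0.001]
 [ 0.     0.286 -0.958 -0.161]
 [ 0.     0.     0.     1.   ]]
[ 0.557 -0.008  0.399]
```

The camera would come too close above the plug, so I'll turn the tool half round to put it on the outer side. Joint 7 has the range for that.

Call:
carry_out(
  rows=[
    [0,0,0,-7,0.55],
    [0,0,0,-7,0.55],
    [0,0,0,-7,0.55],
    [0,0,0,-7,0.55],
    [0,0,0,-7,0.55],
  ],
)

```text
time_s: 42.62
tool_pos: [0.6301, 0.0265, 0.2382]
orientation: [[-0.984, 0.178, 0.0], [0.178, 0.984, 0.0], [-0.0, 0.0, -1.0]]
ft_force: [0.1, -0.7, -0.4]
width: 0.455
gripper_force: 0.0
```

Call:
carry_out(
  rows=[
    [0,0,0,-7,0.55],
    [0,0,0,-7,0.55],
    [0,0,0,-7,0.55],
    [0,0,0,-7,0.55],
    [0,0,0,-7,0.55],
  ],
)

```text
time_s: 43.03
tool_pos: [0.6301, 0.0266, 0.2382]
orientation: [[-0.704, 0.71, 0.0], [0.71, 0.704, 0.0], [-0.0, 0.0, -1.0]]
ft_force: [0.6, -0.1, 0.5]
width: 0.451
gripper_force: 0.0
```

Call:
carry_out(
  rows=[
    [0,0,0,-7,0.55],
    [0,0,0,-7,0.55],
    [0,0,0,-7,0.55],
    [0,0,0,-7,0.55],
    [0,0,0,-7,0.55],
  ],
)

```text
time_s: 43.45
tool_pos: [0.6301, 0.0267, 0.2382]
orientation: [[-0.17, 0.986, 0.0], [0.986, 0.17, 0.0], [0.0, 0.0, -1.0]]
ft_force: [-1.6, 0.1, 0.7]
width: 0.449
gripper_force: 0.0
```

Call:
carry_out(
  rows=[
    [0,0,0,-7,0.55],
    [0,0,0,-7,0.55],
    [0,0,0,-7,0.55],
    [0,0,0,-7,0.55],
    [0,0,0,-7,0.55],
  ],
)

```text
time_s: 43.87
tool_pos: [0.6301, 0.0267, 0.2383]
orientation: [[0.426, 0.905, 0.0], [0.905, -0.426, 0.0], [0.0, 0.0, -1.0]]
ft_force: [0.6, -0.1, 0.4]
width: 0.453
gripper_force: 0.0
```

Call:
carry_out(
  rows=[
    [0,0,0,-7,0.55],
    [0,0,0,-7,0.55],
    [0,0,0,-7,0.55],
    [0,0,0,-7,0.55],
    [0,0,0,-7,0.55],
  ],
)

```text
time_s: 44.28
tool_pos: [0.6301, 0.0267, 0.2382]
orientation: [[0.868, 0.497, 0.0], [0.497, -0.868, 0.0], [0.0, -0.0, -1.0]]
ft_force: [-0.1, 0.1, -0.2]
width: 0.448
gripper_force: 0.0
```

Call:
carry_out(
  rows=[
    [0,0,0,-5,0.55],
    [0,0,0,0,0.55],
    [0,0,0,0,0.55],
    [0,0,0,0,0.55],
  ],
)

```text
time_s: 44.62
tool_pos: [0.6301, 0.0267, 0.2381]
orientation: [[0.904, 0.427, 0.0], [0.427, -0.904, 0.0], [0.0, -0.0, -1.0]]
ft_force: [-0.0, 0.1, -0.1]
width: 0.45
gripper_force: 0.0
```

Call:
carry_out(
  rows=[
    [0,0,-35,0,0.55],
    [0,0,-35,0,0.55],
    [0,0,-35,0,0.55],
    [0,0,-30,0,0.55],
    [0,0,0,0,0.55],
  ],
)

```text
time_s: 45.03
tool_pos: [0.6257, 0.0273, 0.0972]
orientation: [[0.905, 0.426, -0.011], [0.426, -0.905, -0.0], [-0.01, -0.004, -1.0]]
ft_force: [-1.5, 0.2, -1.1]
width: 0.45
gripper_force: 0.0
```

Call:
carry_out(
  rows=[
    [0,0,-15,0,0.55],
    [0,0,-12,0,0.55],
    [0,0,-12,0,0.55],
    [0,0,-10,0,0.55],
    [0,0,0,0,0.55],
  ],
)

```text
time_s: 45.45
tool_pos: [0.6292, 0.0267, 0.0524]
orientation: [[0.905, 0.425, -0.002], [0.425, -0.905, 0.0], [-0.002, -0.001, -1.0]]
ft_force: [-0.2, 0.6, 0.5]
width: 0.449
gripper_force: 0.0
```

Call:
carry_out(
  rows=[
    [0,0,0,0,1],
    [0,0,0,0,1],
    [0,0,0,0,1],
    [0,0,0,0,1],
    [0,0,0,0,1],
  ],
  grip_force=6,
)

```text
time_s: 45.87
tool_pos: [0.6308, 0.0259, 0.0547]
orientation: [[0.905, 0.425, 0.002], [0.425, -0.905, -0.001], [0.001, 0.002, -1.0]]
ft_force: [-0.5, -0.0, -0.7]
width: 0.181
gripper_force: 6.0
```

Call:
carry_out(
  rows=[
    [0,0,0,0,1],
    [0,0,0,0,1],
  ],
)

```text
time_s: 46.03
tool_pos: [0.6308, 0.026, 0.0547]
orientation: [[0.905, 0.425, 0.002], [0.425, -0.905, -0.001], [0.001, 0.001, -1.0]]
ft_force: [1.1, -1.5, 1.4]
width: 0.182
gripper_force: 6.0
```

Call:
carry_out(
  rows=[
    [3.8,-9.3,0,-5.73,1],
    [2.8,-9.6,0,-5.73,1],
    [1.9,-9.8,0,-5.73,1],
    [0.9,-10,0,-5.73,1],
    [-0.1,-10,0,-5.73,1],
  ],
)

```text
time_s: 46.45
tool_pos: [0.6404, -0.0212, 0.0546]
orientation: [[0.998, -0.065, 0.001], [-0.065, -0.998, 0.002], [0.001, -0.002, -1.0]]
ft_force: [-0.2, 1.6, 1.7]
width: 0.178
gripper_force: 6.0
```

Call:
carry_out(
  rows=[
    [-1.1,-9.9,0,-5.73,1],
    [-2.1,-9.8,0,-5.73,1],
    [-3.1,-9.5,0,-5.73,1],
    [-4,-9.2,0,-5.73,1],
    [-4.9,-8.7,0,-5.73,1],
  ],
)

```text
time_s: 46.87
tool_pos: [0.6259, -0.069, 0.0546]
orientation: [[0.844, -0.536, 0.003], [-0.536, -0.844, 0.001], [0.002, -0.002, -1.0]]
ft_force: [3.0, 1.2, 1.0]
width: 0.18
gripper_force: 6.0
```

Call:
carry_out(
  rows=[
    [-5.8,-8.2,0,-5.73,1],
    [-6.5,-7.6,0,-5.73,1],
    [-5,-4.5,0,-4,1],
    [0,0,0,0,1],
    [0,0,0,0,1],
  ],
)

```text
time_s: 47.28
tool_pos: [0.6076, -0.0909, 0.0546]
orientation: [[0.675, -0.738, 0.002], [-0.738, -0.675, -0.002], [0.003, 0.0, -1.0]]
ft_force: [1.8, -4.2, 0.7]
width: 0.182
gripper_force: 6.0
```

Call:
carry_out(
  rows=[
    [-2.2,-2,0,-1.5,1],
    [-1.5,-1.3,0,0,1],
    [0,0,0,0,1],
  ],
)

```text
time_s: 47.53
tool_pos: [0.6057, -0.0926, 0.0546]
orientation: [[0.655, -0.755, 0.005], [-0.755, -0.655, -0.001], [0.003, -0.003, -1.0]]
ft_force: [6.3, -3.0, -0.6]
width: 0.182
gripper_force: 6.0
```

Call:
carry_out(
  rows=[
    [-1.5,-1.3,0,0,1],
    [0,0,0,0,1],
    [0,0,0,0,1],
  ],
)

```text
time_s: 47.78
tool_pos: [0.6056, -0.0926, 0.0547]
orientation: [[0.656, -0.754, 0.007], [-0.754, -0.656, 0.0], [0.004, -0.005, -1.0]]
ft_force: [8.5, -0.5, -2.0]
width: 0.18
gripper_force: 6.0
```

Call:
carry_out(
  rows=[
    [0,0,0,0,0.6],
    [0,0,0,0,0.6],
    [0,0,0,0,0.6],
    [0,0,0,0,0.6],
    [0,0,20,0,0.6],
  ],
)

```text
time_s: 48.2
tool_pos: [0.5986, -0.0927, 0.0708]
orientation: [[0.655, -0.756, -0.008], [-0.756, -0.655, 0.002], [-0.007, 0.005, -1.0]]
ft_force: [-0.2, 0.3, -0.1]
width: 0.385
gripper_force: 0.0
```

Call:
carry_out(
  rows=[
    [0,0,35,0,0.6],
    [0,0,40,0,0.6],
    [0,0,40,0,0.6],
    [0,0,40,0,0.6],
    [20,-20,20,0,0.6],
  ],
)

```text
time_s: 48.62
tool_pos: [0.6213, -0.111, 0.2532]
orientation: [[0.658, -0.753, 0.002], [-0.753, -0.658, 0.004], [-0.002, -0.004, -1.0]]
ft_force: [1.5, 0.1, -0.2]
width: 0.398
gripper_force: 0.0
```

Call:
carry_out(
  rows=[
    [25,-25,0,0,0.6],
    [25,-25,0,0,0.6],
    [0,0,0,0,0.6],
    [0,0,0,0,0.6],
    [0,0,0,0,0.6],
  ],
)

```text
time_s: 49.03
tool_pos: [0.6709, -0.1641, 0.2483]
orientation: [[0.654, -0.757, -0.002], [-0.757, -0.654, 0.001], [-0.002, 0.001, -1.0]]
ft_force: [0.3, -0.1, 1.0]
width: 0.395
gripper_force: 0.0
```

Run:
```python
from h import *
snap('scene','s15'); snap('top','t15')
a=cv2.imread('pics/s15.png')[80:260,130:370]; b=cv2.imread('pics/t15.png')[150:270,180:340]
a=cv2.resize(a,(400,300),interpolation=cv2.INTER_CUBIC); b=cv2.resize(b,(400,300),interpolation=cv2.INTER_CUBIC)
cv2.imwrite('pics/s15b.png',np.hstack([a,b]))
for n,k in (('scene','s15'),('top','t15')):
  P=cloud(n,k)
  q=P[(np.hypot(P[...,0]-.605,P[...,1]+.092)<.03)&(P[...,2]>.058)&(P[...,2]<.08)]; print(n,'pin',len(q),q.mean(0).round(4) if len(q) else 0)
  r=np.hypot(P[...,0]-.54,P[...,1]+.016); q=P[(r<.035)&(P[...,2]>.14)&(P[...,2]<.21)]; print('knobtop',np.sort(q[:,2])[-4:].round(4))
```

```text
scene pin 32 [ 0.6108 -0.0913  0.0669]
knobtop [0.1937 0.1939 0.1943 0.1945]
top pin 0 0
knobtop []
```

View pics/s15b.png

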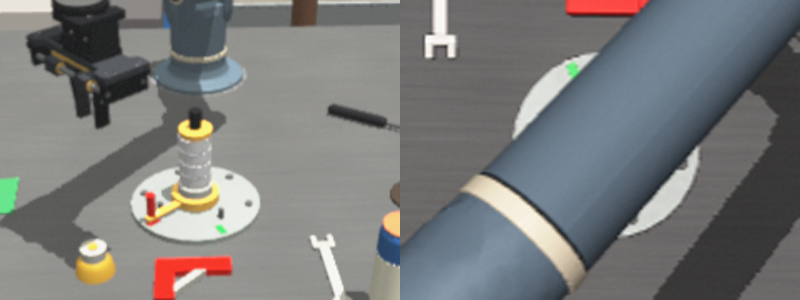

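The picture shows the straight stack with the plug on top (195,150), and the lever over the red mark (152,215). The green mark is clear at (220,230) and nothing else was disturbed. Handing in.

```bash
python3 -c "
from cell import bot; print(bot.job_done())"
```

```text
the job is handed in; nothing more can be done
None
```

I've handed the job in with all four cups nested fully home in the seat, the plug back in the top cup and the collar turned back to the red locked mark. It took about 49 s of robot time, and I saw no other bench object moved.

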